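# Fetch a fudge sample from a deep pocket with sprung tongs and put it on the scale

### The arm

A 6-joint arm with a two-finger parallel gripper is mounted at the origin on the work surface. World frame = base frame: x ahead of the robot, y to its left, z up, the work surface at z = 0. Lengths are in m, angles in degrees, forces in N, time in s.
With the tool pointing down it reaches from about 0.25 to 0.775 m from the base axis. Payload 4 kg.
Tool frame: the origin (TCP) lies midway between the tips of the shut fingers; the grasp point (between the pads) lies 19 mm behind it; z points along the fingers, y is the direction in which the jaws open and shut (so a half turn about z gives the same grasp; the last joint's range is limited). The gripper opens to 94 mm and grips with 3 to 60 N. Pads are 16 mm wide; open, the fingers measure 119 mm over their backs; the gripper's body (75 mm by 177 mm) begins 78 mm behind the grasp point.
Start: joints at [-75.923, 4.996, 78.535, -0, 96.463, -5.907], TCP at [0.188, -0.517, 0.206] pointing down, gripper open.
Joint ranges: [-177.83, 177.83], [-43.37, 116.18], [15.69, 146.23], [-61.86, 241.86], [9.47, 152.12], [-147.06, 147.06]. Speed limits (degrees/s): [159.86, 159.86, 180, 180, 180, 180].

### API

Orientations are given as a 3x3 rotation matrix whose columns are the frame's x, y, z axes.
In Python, from plant import robot, camera, job_done gives the robot as it stands.
- The arm moves only by the tool carry_out, never from a script. Its argument "increments" is a list of rows, each an object with "offset": the shift along the tool's x, y, z in cm, a list of three; "twist": the turn about the tool's z in rad. A call has 1 to 8 rows; each row shifts and turns the commanded pose from where the row before left it, along the tool's axes as they then stand; what a row does not reach is not made up. A row lasts 1/10 s, in which the tool goes at most 50 mm and 8.59 degrees, less where a joint would pass 70% of its speed; a pose out of reach is approached as far as the arm can. A call is refused whole if a number of a shift passes 5 or a number of a turn 0.15, either way. A call with a gripper value outside its range is refused whole. "grip" is the closure, from 0 (fully open) to 1 (shut), set as the call begins (left out, the last holds). The fingers move at their own pace and stop on an object; "newtons" is the grip in N (left out, the last holds). Time passes only in rows, so rows that do not move let the fingers close. It gives the time, the measured TCP pose, the force and the opening at its end, in the units of the state.
- robot.get_obs(): the state, without advancing time (a new reading comes with each control period).
- camera(name): name is "side" or "top" or "wrist"; returns a dict with "image" (420x560x3 uint8, red, green, blue), "fx", "fy", "cx", "cy" (pixels), "eye" and "rotation" of the camera in the world; the wrist camera has in their place "hand_eye" (4x4, takes a point from camera to tool coordinates, whose origin is the TCP and whose axes are the flange's). Camera axes: x right, y down, z forward; pixel columns grow to the right and rows downward; lengths in m; the calibration is good to about 2 mm. The wrist camera is an equidistant fisheye: a pixel r from the principal point sees the ray r / f radians off the axis. A picture is of the moment at which its call begins: read the wrist's pose just before it. There is no depth.
- job_done(): hands the job in, once; it reports no verdict.
The state is a dict: "time_s": time; "qpos": joint angles; "qvel": joint speeds; "joint_torque": joint torques, N m; "position": TCP position; "eef_rot": TCP orientation; "contact_force": force on the tool from outside, world axes, zero at the start; "ft_torque": the same for the moment, N m; "grip_width": finger opening in m.
Only numpy, scipy, OpenCV 4.12 (cv2) and the standard library are available. Lean on these libraries where they do the work, as an engineer would, in place of code of your own. Each camera call takes 0.05 s, during which the arm holds its last target.

### The job

Take the sprung tongs from their holder, squeeze them shut on the pale vanilla fudge piece at the bottom of its pocket in the sample rack, lift it out and set it down gently, without dropping it, on the scale's round pan. Then let go of it and stand the tongs back upright in their holder. Touch the piece with the tongs only, and leave the other fudge pieces and the fudge bars, scraper, pen and jug on the table where they are.

Things in the scene. Friction and masses are not known exactly. Their poses are not given: they have to be found in the camera images.
- tongs_grip (a point): Steel sprung tongs standing tips down in the holder. Point midway between the two blue round grip pads (20 mm long along x, 14 mm thick), 113 mm above the lower ends of the tips. x along the pads, y from arm to arm (squeeze this way), z up to the head. 56 mm over the pads when open, 51 mm when shut on a 22 mm piece. The head (12 x 48 mm) ends 49 mm above this point.
- tongs: The same tongs, 85 g; origin midway between the lower ends of the tips, axes as for tongs_grip. Arms 12 mm wide (x), 4 mm thick, pivoted at the head 42 mm above tongs_grip. A spring holds them open: they stay open under less than 5 N on the pads, need about 9 N to come down to 22 mm at the tips; 25 to 30 N holds a piece firmly.
- tongs_tip (a point): Point midway between the blue tips (12 mm wide, 18 mm tall), 10 mm above their lower ends; axes as for tongs_grip. Open, the tips stand 40 mm apart inside, 48 mm outside.
- tongs_left (a joint): Closing angle of each tong arm, rad: 0 open (spring stop), about 0.058 when shut on a 22 mm piece, 0.11 fully shut.
- holder: Fixed steel holder for the tongs: an upright rectangular well, inside 26 mm (x) by 54 mm (y), its floor 6 mm and its rim 66 mm above the table, walls 5 mm. Origin on the table under the middle of the well. The tongs stand in it arm to arm along y.
- rack: Fixed sample rack, white base with clear walls: three pockets side by side along its x at -37, 0 and +37 mm, each 32 mm (x) by 60 mm (y) inside, walls 5 mm, floor 6 mm and rim 71 mm above the table. Origin on the table under its centre.
- vanilla_mid (a point): Pale cream vanilla fudge piece 24 x 22 x 22 mm (x, y, z), 16 g, flat on the floor of one of the pockets (any of the three), its y roughly along the pocket's y. This point is its centre.
- vanilla: The same piece; origin at the centre of its underside.
- chocolate_mid (a point): Dark brown fudge piece, same size, in another pocket; its centre. Stays there.
- mint_mid (a point): Green fudge piece, same size, in the remaining pocket; its centre. Stays there.
- scale_pan (a point): Bench scale, fixed, white, 190 x 170 mm; this point is the centre of the upper face of its round steel pan (130 mm in diameter), 52 mm above the table.
- bar_dark: Bystander: chocolate-dark fudge bar 75 x 240 x 56 mm; origin under its centre.
- bar_milk: Bystander: milk-brown fudge bar 75 x 240 x 56 mm; origin under its centre.
- scraper: Bystander: scraper (spatula) lying on the table, about 190 mm long; origin under its centre (scraper: on its axis).
- pen: Bystander: red pen 130 long, 10 mm thick; origin under its centre.
- jug: Bystander: metal mug-shaped jug 100 across, 130 mm tall; origin under its centre.

How it is judged (in metres and radians):
On the way, in this order (a step that is already met when the one before it is completed fails the run):
1. the tongs are lifted out of their holder (z of tongs_tip in the frame of holder above 0.08 m), for 0.1 s.
2. the vanilla piece is held by the tongs above the rack (height (world z) of vanilla_mid above 0.085 m and contact force between tongs and vanilla above 0.3 N), for 0.2 s.
3. the vanilla piece rests on the pan and the tongs have let go of it (horizontal distance between vanilla_mid and scale_pan below 0.05 m and z of vanilla_mid in the frame of scale_pan between 0.006 and 0.016 m and contact force between tongs and vanilla below 0.05 N and linear speed of vanilla below 0.02 m/s), for 0.3 s.
At the end, for the whole second after the job is handed in: The vanilla piece lies at rest on the pan, its centre within 50 mm of the pan's and 6 to 16 mm above it, free of the tongs; the tongs stand still in the holder, tips within 14 mm of its floor, leaning less than 0.35 rad; the other two pieces are within 15 mm of their starts (all of step 3 and x of tongs_tip in the frame of holder between -0.016 and 0.016 m and y of tongs_tip in the frame of holder between -0.03 and 0.03 m and z of tongs_tip in the frame of holder between 0.008 and 0.03 m and angle between tongs_tip's own z axis and vertical below 0.35 rad and linear speed of tongs below 0.03 m/s and distance of each of chocolate_mid, mint_mid from where it was at the start of the episode below 0.015 m); the robot touches nothing.
It fails at once if the gripper or arm itself touches the vanilla piece (contact force between any of the fingers, the arm and vanilla above 0.2 N).
It fails at once if the vanilla piece is let fall more than about 13 mm (contact force between tongs and vanilla below 0.01 N and linear speed of vanilla above 0.5 m/s).
It fails at once if another fudge piece is moved by more than 15 mm (not (distance of chocolate_mid from where it was at the start of the episode below 0.015 m) or not (distance of mint_mid from where it was at the start of the episode below 0.015 m)).
It fails at once if a bystander on the table is moved by more than 30 mm (distance of any of bar_dark, bar_milk, scraper, pen, jug from where it was at the start of the episode above 0.03 m).
It also fails if it takes over 62 s, if anything falls off the work surface, if the arm or the gripper's body presses on something with over 40 N, if the wrist force passes 120 N, or if a joint passes its speed limit or range.

## Working session

There is one attempt and no reset: what is moved stays moved. The work goes in short steps, Python scripts to look and compute and a tool call to move; the robot and the scene stay as the last step left them, time stands still between calls to the robot, and variables do not carry over. Pictures are saved under pics/ and viewed, and the job is handed in when it is done.

Besides the shell and the picture viewer there is one more tool, called after ">>>" as name(argument=value, ...), one argument or row to a line, values as JSON. carry_out: Moves the arm, as the interface text tells. Its arguments: {"type":"object","properties":{"increments":{"type":"array"},"grip":{"type":"number"},"newtons":{"type":"number"}},"required":["increments"]}

```bash
ls && mkdir -p pics && python3 - <<'E'
from plant import robot, camera
import cv2
o=robot.get_obs()
print({k:(o[k].tolist() if hasattr(o[k],'tolist') else o[k]) for k in o})
for n in ['side','top','wrist']:
    c=camera(n)
    cv2.imwrite(f'pics/{n}0.png',c['image'][:,:,::-1])
    print(n,{k:(v.tolist() if hasattr(v,'tolist') else v) for k,v in c.items() if k!='image'})
E
```

```text
pics
{'time_s': 0.0, 'qpos': [-75.92287023925725, 5.040683437350677, 78.62211137474188, -0.000133163905155437, 96.46409975261112, -5.906314126889859], 'qvel': [0.022798979158244064, -0.018793845905964193, 0.08151230268192397, -0.013876199312638875, 0.05120099277938881, -0.003098567492065725], 'joint_torque': [-0.002063550127786584, -34.01858568191528, -30.24297595024109, 0.07172516779974103, 0.03308667568489909, -0.0001618752185095218], 'position': [0.18783204763122918, -0.5163557672798901, 0.2043124920854604], 'eef_rot': [[0.9397915608029807, 0.341747757338187, -0.0005409231158954335], [0.34174811096339824, -0.9397891339196938, 0.0021476543997646217], [0.00022560240805253673, -0.0022032069334538915, -0.9999975474883736]], 'contact_force': [0.08229716249765205, 0.40589945586445614, -0.016017068247234013], 'ft_torque': [-0.0016566979389352247, 0.03548717414900455, 0.025929301412614403], 'grip_width': 0.09395191634997577}
side {'fx': 495.3830968901721, 'fy': 495.3830968901721, 'cx': 282.58105983206565, 'cy': 206.60855091128127, 'eye': [0.13779509838424728, -0.8314831580905864, 1.211597
[... 335 characters left out ...]
 [0.4996170192727429, 0.02041460991245117, 1.1463700404545065], 'rotation': [[0.0019772440381167957, -0.9979454264846552, 0.06403917757415299], [-0.99997923622063, -0.0023659227935995445, -0.005994125202280617], [0.006133321581298404, -0.06402599603047886, -0.9979293833727344]]}
wrist {'fx': 325.19226210127806, 'fy': 325.19226210127806, 'cx': 280.9586454396481, 'cy': 210.26340108061555, 'hand_eye': [[-0.00030101769325857944, -0.9733113762005144, -0.22948828803886112, 0.06680433506787509], [0.9999997397626841, -0.00044344545299894987, 0.0005690612375986237, -0.0005858906101225969], [-0.0006556393141568031, -0.22948805701994418, 0.9733112563935028, -0.18002234646581874], [0.0, 0.0, 0.0, 1.0]]}
```

View pics/side0.png

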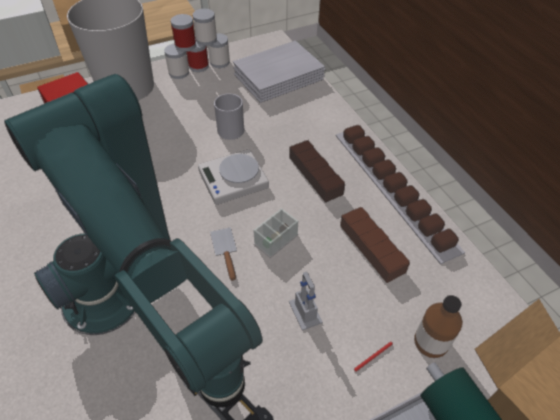

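View pics/top0.png

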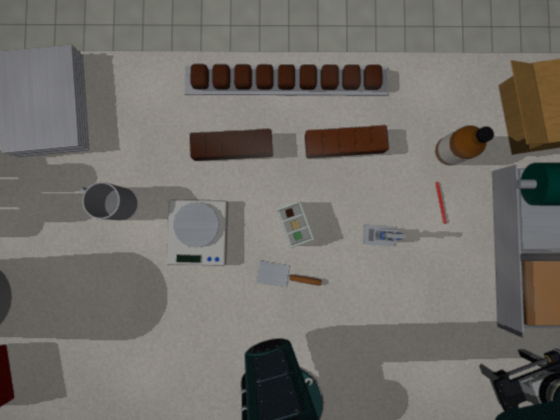

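View pics/wrist0.png

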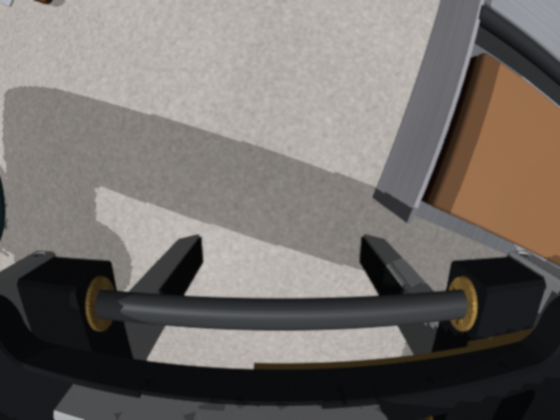

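The side view shows the tongs near (308,295), the rack near (276,233) and the pan near (240,170). The top view shows the tongs near (385,235), the rack near (295,223) and the pan near (196,225). I'll zoom in.

```bash
python3 - <<'E'
import cv2,numpy as np
t=cv2.imread('pics/top0.png'); s=cv2.imread('pics/side0.png')
a=cv2.resize(t[195:255,265:345],None,fx=5,fy=5,interpolation=cv2.INTER_NEAREST)
b=cv2.resize(t[210:260,355:435],None,fx=5,fy=5,interpolation=cv2.INTER_NEAREST)
c=cv2.resize(s[205:265,245:325],None,fx=5,fy=5,interpolation=cv2.INTER_NEAREST)
d=cv2.resize(s[265:335,275:355],None,fx=5,fy=5,interpolation=cv2.INTER_NEAREST)
def pad(i,h): return cv2.copyMakeBorder(i,0,h-i.shape[0],0,0,cv2.BORDER_CONSTANT)
cv2.imwrite('pics/z1.png',np.hstack([pad(a,300),pad(b,300)]))
cv2.imwrite('pics/z2.png',np.hstack([pad(c,350),pad(d,350)]))
E
```

```text
(no output)
```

View pics/z1.png

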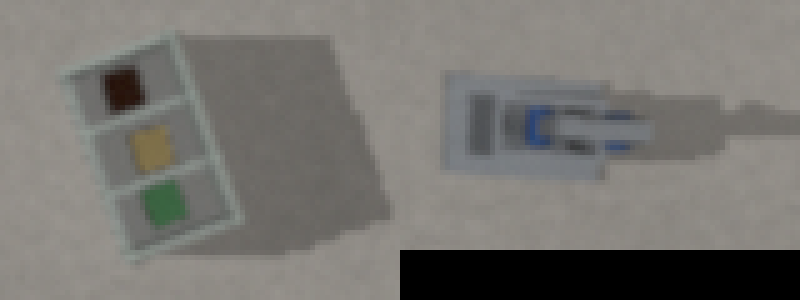

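View pics/z2.png

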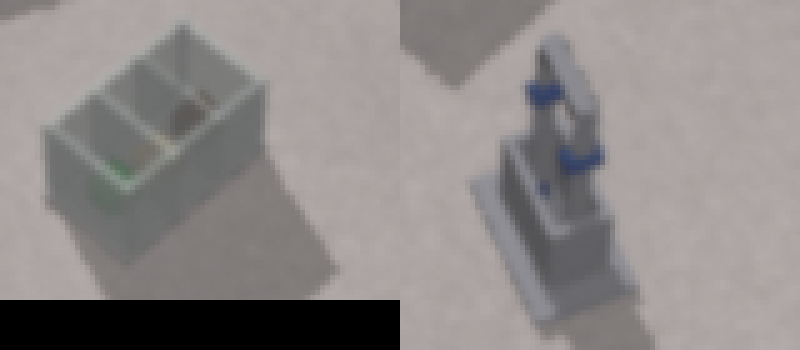

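The pale piece is in the middle pocket, chocolate and mint either side of it. I'll localise things roughly now, then refine with the wrist camera.

```bash
cat > h.py <<'E'
import numpy as np, cv2
from plant import robot, camera
def ray(c,u,v,obs=None):
    u,v=float(u),float(v)
    if 'hand_eye' in c:
        x,y=(u-c['cx'])/c['fx'],(v-c['cy'])/c['fy']; th=np.hypot(x,y)
        s=np.sinc(th/np.pi)
        d=np.array([x*s,y*s,np.cos(th)])
        H=np.array(c['hand_eye']); R=np.array(obs['eef_rot']); p=np.array(obs['position'])
        return p+R@H[:3,3], R@H[:3,:3]@d
    d=np.array([(u-c['cx'])/c['fx'],(v-c['cy'])/c['fy'],1])
    return np.array(c['eye']),np.array(c['rotation'])@(d/np.linalg.norm(d))
def plane(c,u,v,z,obs=None):
    e,d=ray(c,u,v,obs); return e+d*(z-e[2])/d[2]
def meet(r1,r2):
    A=[];b=[]
    for e,d in (r1,r2):
        P=np.eye(3)-np.outer(d,d); A.append(P);b.append(P@e)
    x=np.linalg.solve(sum(A),sum(b))
    return x,[np.linalg.norm(np.cross(d,x-e)) for e,d in (r1,r2)]
def snap(name):
    o=robot.get_obs(); c=camera(name); return c,o
np.set_printoptions(precision=4,suppress=True)
E
python3 - <<'E'
from h import *
c,o=snap('top')
Z=lambda X,Y,x0,y0:(x0+X/5-.5+.5/5,y0+Y/5-.5+.1)
for n,p,z in [('pan',(196,225),.052),('rack corners',Z(65,75,265,195),.071),('r',Z(178,38,265,195),.071),('r',Z(240,215,265,195),.071),('r',Z(135,258,265,195),.071),
 ('van',Z(154,147,265,195),.028),('choc',Z(123,88,265,195),.028),('mint',Z(165,203,265,195),.028),
 ('pad',Z(537-400,126,355,210),.126),('pad',Z(620-400,130,355,210),.126),('headL',Z(550-400,127,355,210),.168),('headR',Z(652-400,130,355,210),.168),
 ('jug',(105,200),.13),('barL',(231,130),.056)]:
    print(n,plane(c,*p,z))
E
```

```text
pan [0.5142 0.2571 0.052 ]
rack corners [0.5579 0.0234 0.071 ]
r [ 0.579  -0.0406  0.071 ]
r [ 0.4792 -0.0754  0.071 ]
r [ 0.455  -0.0162  0.071 ]
van [ 0.518  -0.0288  0.028 ]
choc [ 0.5526 -0.0106  0.028 ]
mint [ 0.4853 -0.0353  0.028 ]
pad [ 0.488  -0.2563  0.126 ]
pad [ 0.486  -0.3007  0.126 ]
headL [ 0.488  -0.2515  0.168 ]
headR [ 0.4866 -0.3039  0.168 ]
jug [0.5793 0.4838 0.13  ]
barL [0.7898 0.1592 0.056 ]
```

>>> carry_out(
  increments=[
    {"offset": [0, 0, -4], "twist": 0.1163},
    {"offset": [0, 0, -4], "twist": 0.1163},
    {"offset": [0, 0, -4], "twist": 0.1162},
    {"offset": [3, -3.3, 0], "twist": 0},
    {"offset": [3, -3.3, 0], "twist": 0},
    {"offset": [3, -3.3, 0], "twist": 0},
    {"offset": [3, -3.3, 0], "twist": 0},
    {"offset": [3, -3.3, 0], "twist": 0},
  ],
  grip=0,
)

```text
time_s: 1.0
position: [0.3388, -0.3504, 0.3254]
eef_rot: [[1.0, -0.0, 0.0], [-0.0, -1.0, -0.0], [0.0, 0.0, -1.0]]
contact_force: [1.1, 0.1, -0.0]
grip_width: 0.0939
```

>>> carry_out(
  increments=[
    {"offset": [3, -3.3, 0], "twist": 0},
    {"offset": [3, -3.3, 0], "twist": 0},
    {"offset": [0, 0, 0], "twist": 0},
    {"offset": [0, 0, 0], "twist": 0},
    {"offset": [0, 0, 0], "twist": 0},
  ],
)

```text
time_s: 1.5
position: [0.3974, -0.2866, 0.3253]
eef_rot: [[1.0, -0.001, -0.001], [-0.001, -1.0, -0.0], [-0.001, 0.0, -1.0]]
contact_force: [-0.6, 0.0, 0.7]
grip_width: 0.0937
```

```bash
python3 - <<'E'
from h import *
c,o=snap('wrist')
import pickle; pickle.dump((c,o),open('w1.pkl','wb'))
cv2.imwrite('pics/w1.png',c['image'][:,:,::-1]); print(o['time_s'],o['position'],o['eef_rot'])
E
```

```text
1.5 [ 0.3974 -0.2866  0.3253] [[ 1.     -0.0012 -0.0007]
 [-0.0012 -1.     -0.0003]
 [-0.0007  0.0003 -1.    ]]
```

View pics/w1.png

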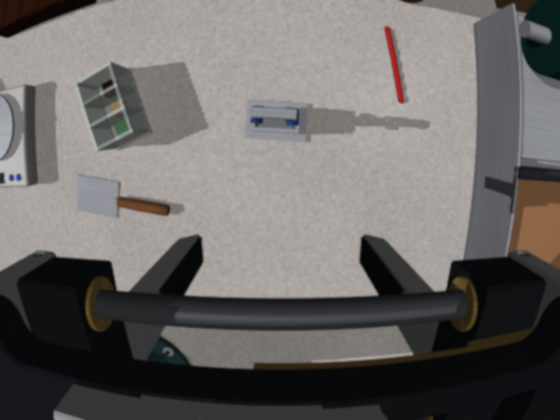

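The wrist view shows the holder with the tongs at (277,120) and the rack at (113,105). I'll take a second view between the two for triangulation.

>>> carry_out(
  increments=[
    {"offset": [0.4, -4, 1], "twist": 0},
    {"offset": [0.4, -4, 1], "twist": 0},
    {"offset": [0.4, -4, 1], "twist": 0},
    {"offset": [0.4, -1, 1], "twist": 0},
    {"offset": [0, 0, 0], "twist": 0},
    {"offset": [0, 0, 0], "twist": 0},
    {"offset": [0, 0, 0], "twist": 0},
  ],
)

```text
time_s: 2.25
position: [0.414, -0.1575, 0.2859]
eef_rot: [[1.0, -0.002, 0.0], [-0.002, -1.0, -0.001], [0.0, 0.001, -1.0]]
contact_force: [-0.1, -0.7, -0.5]
grip_width: 0.0943
```

```bash
python3 - <<'E'
from h import *
c,o=snap('wrist')
import pickle; pickle.dump((c,o),open('w2.pkl','wb'))
cv2.imwrite('pics/w2.png',c['image'][:,:,::-1]); print(o['time_s'],o['position'],o['eef_rot'])
c1,o1=pickle.load(open('w1.pkl','rb'))
i=cv2.resize(c1['image'][85:155,230:330][:,:,::-1],None,fx=6,fy=6,interpolation=cv2.INTER_CUBIC)
cv2.imwrite('pics/w1t.png',i)
E
```

```text
2.25 [ 0.414  -0.1575  0.2859] [[ 1.     -0.0025  0.0003]
 [-0.0025 -1.     -0.0009]
 [ 0.0003  0.0009 -1.    ]]
```

View pics/w2.png

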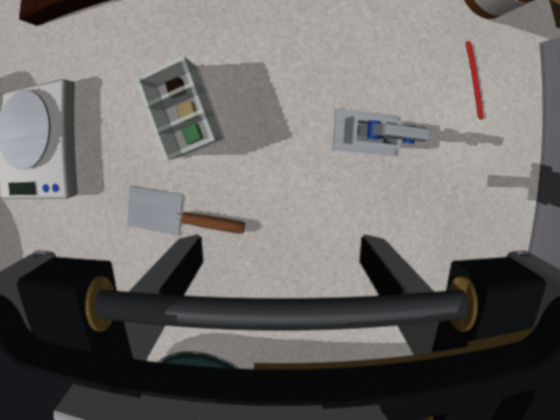

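View pics/w1t.png

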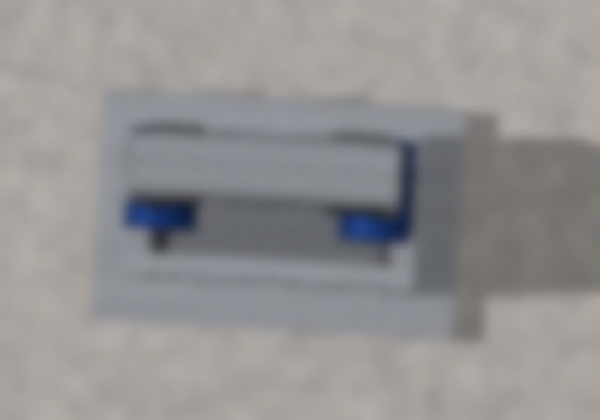

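In view 1 the crop shows the head bar from (128,165) to (397,177), which is a tilt of about 2.6°. Next I'll crop view 2 for both the tongs and the rack.

```bash
python3 - <<'E'
from h import *
import pickle
c,o=pickle.load(open('w2.pkl','rb')); I=c['image'][:,:,::-1]
cv2.imwrite('pics/w2t.png',cv2.resize(I[95:165,325:440],None,fx=6,fy=6,interpolation=cv2.INTER_CUBIC))
cv2.imwrite('pics/w2r.png',cv2.resize(I[50:165,130:225],None,fx=5,fy=5,interpolation=cv2.INTER_CUBIC))
c,o=pickle.load(open('w1.pkl','rb')); I=c['image'][:,:,::-1]
cv2.imwrite('pics/w1r.png',cv2.resize(I[55:155,70:155],None,fx=5,fy=5,interpolation=cv2.INTER_CUBIC))
E
```

```text
(no output)
```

View pics/w2t.png

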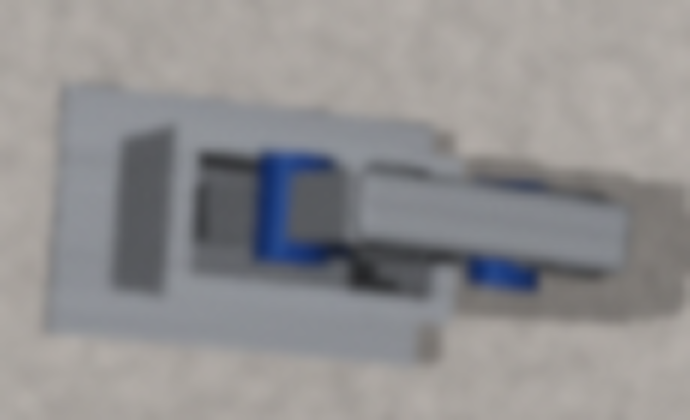

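View pics/w2r.png

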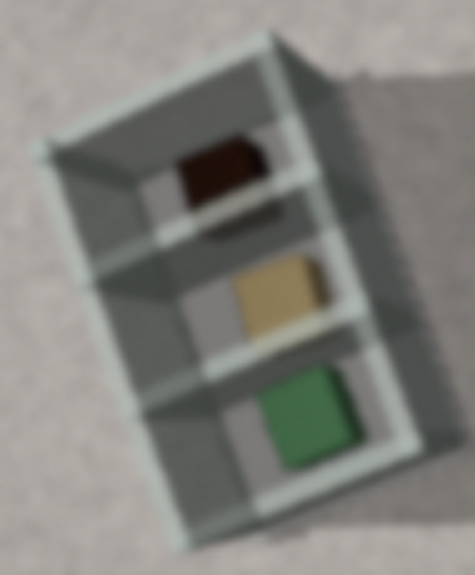

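View pics/w1r.png

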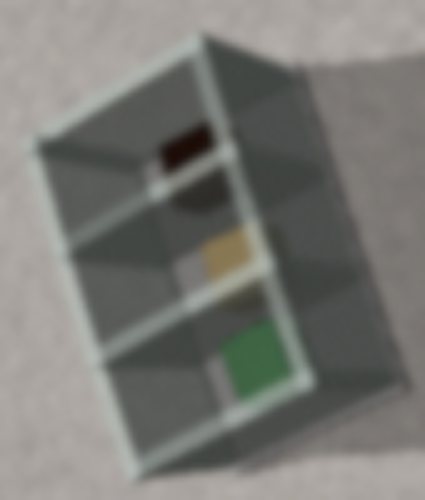

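```bash
cat > m.py <<'E'
from h import *
import pickle
c1,o1=pickle.load(open('w1.pkl','rb'));c2,o2=pickle.load(open('w2.pkl','rb'))
T1=lambda x,y:(230+x/6-.4,85+y/6-.4); T2=lambda x,y:(325+x/6-.4,95+y/6-.4)
R1=lambda x,y:(70+x/5-.4,55+y/5-.4); R2=lambda x,y:(130+x/5-.4,50+y/5-.4)
def m(n,a,b):
    p,e=meet(ray(c1,*a,o1),ray(c2,*b,o2)); print(n,p,'miss mm',round(1000*max(e),2)); return p
P={}
for n,a,b in [('TL',(129,135),(360,170)),('TR',(402,148),(628,198)),('BL',(129,195),(355,247)),('BR',(394,207),(625,270))]:
    P[n]=m('head '+n,T1(*a),T2(*b))
hl=(P['TL']+P['BL'])/2; hr=(P['TR']+P['BR'])/2
print('head mid',(hl+hr)/2,'len',np.linalg.norm(hl-hr),'ang from -y deg',np.degrees(np.arctan2((hl-hr)[0],(hl-hr)[1])))
Q={}
for n,a,b in [('far left',(37,147),(42,152)),('far right',(200,40),(268,40)),('near right',(308,382),(415,450)),('near left',(135,472),(183,545))]:
    Q[n]=m('rack '+n,R1(*a),R2(*b))
print('sizes',np.linalg.norm(Q['far left']-Q['far right']),np.linalg.norm(Q['near right']-Q['far right']),np.linalg.norm(Q['near right']-Q['near left']),'ctr',sum(Q.values())/4)
# on planes
for n,a in [('far left',(42,152)),('far right',(268,40)),('near right',(415,450)),('near left',(183,545))]:
    print('plane .071',n,plane(c2,*R2(*a),.071,o2))
for n,a in [('vanTL',(237,275)),('vanTR',(312,257)),('vanBL',(246,338))]: print(n,plane(c2,*R2(*a),.028,o2))
print('van tops two views'); m('vTR',R1(245,233),R2(295,258)); m('vTL',R1(203,243),R2(236,278))
for n,a in [('plateTL',(62,85)),('plateBL',(47,332)),('plateTR',(455,130)),('plateBR',(435,362))]: print(n,plane(c2,*T2(*a),.006,o2))
for n,a in [('hL',(357,208)),('hR',(627,234))]: print(n,plane(c2,*T2(*a),.168,o2))
for n,a in [('hL',(129,165)),('hR',(398,177))]: print(n,plane(c1,*T1(*a),.168,o1))
E
python3 m.py
```

```text
head TL [ 0.4939 -0.2553  0.165 ] miss mm 0.42
head TR [ 0.4917 -0.3024  0.1662] miss mm 0.95
head BL [ 0.4825 -0.2551  0.1641] miss mm 0.5
head BR [ 0.4806 -0.3008  0.1693] miss mm 0.22
head mid [ 0.4872 -0.2784  0.1662] len 0.046546081521227606 ang from -y deg 2.5032164265076524
rack far left [0.5612 0.0297 0.0617] miss mm 0.22
rack far right [ 0.5832 -0.036   0.0699] miss mm 0.25
rack near right [ 0.477  -0.0742  0.0725] miss mm 0.46
rack near left [ 0.4553 -0.0126  0.0716] miss mm 0.19
sizes 0.06980679250258576 0.11283592532442524 0.06532448436890373 ctr [ 0.5192 -0.0233  0.0689]
plane .071 far left [0.5595 0.0255 0.071 ]
plane .071 far right [ 0.5826 -0.0363  0.071 ]
plane .071 near right [ 0.4766 -0.0738  0.071 ]
plane .071 near left [ 0.4551 -0.0124  0.071 ]
vanTL [ 0.5271 -0.0147  0.028 ]
vanTR [ 0.5307 -0.0365  0.028 ]
vanBL [ 0.5093 -0.0172  0.028 ]
van tops two views
vTR [ 0.529  -0.0329  0.0326] miss mm 1.15
vTL [ 0.5266 -0.0145  0.0281] miss mm 0.36
plateTL [ 0.519  -0.2337  0.006 ]
plateBL [ 0.46   -0.2305  0.006 ]
plateTR [ 0.5129 -0.3323  0.006 ]
plateBR [ 0.4554 -0.3284  0.006 ]
hL [ 0.4881 -0.254   0.168 ]
hR [ 0.4867 -0.3016  0.168 ]
hL [ 0.488  -0.2555  0.168 ]
hR [ 0.4856 -0.3015  0.168 ]
```

The measurements agree: head top 0.166 against 0.168 expected, rack rim about 0.070 against 0.071. The tongs grip is at (0.487, -0.278), yawed about -2.5°. I'll move above it.

>>> carry_out(
  increments=[
    {"offset": [2.4, 4, 0], "twist": 0.041},
    {"offset": [2.4, 4, 0], "twist": 0},
    {"offset": [2.1, 4.1, 0], "twist": 0},
    {"offset": [0, 0, 3], "twist": 0},
    {"offset": [0, 0, 3], "twist": 0},
    {"offset": [0, 0, 2], "twist": 0},
    {"offset": [0, 0, 0], "twist": 0},
    {"offset": [0, 0, 0], "twist": 0},
  ],
)

```text
time_s: 3.1
position: [0.4795, -0.2796, 0.2059]
eef_rot: [[0.999, -0.042, 0.0], [-0.042, -0.999, -0.0], [0.0, 0.0, -1.0]]
contact_force: [0.3, 0.9, 0.9]
grip_width: 0.0937
```

```bash
python3 - <<'E'
from h import *
c,o=snap('wrist')
cv2.imwrite('pics/w3.png',c['image'][:,:,::-1]); print(o['time_s'],o['position'],o['eef_rot'])
p=o['position'];R=np.array(o['eef_rot']); print('tool delta cm',100*R.T@(np.array([.487,-.278,.100])-p), np.degrees(np.arctan2(R[1,0],R[0,0])))
E
```

```text
3.1 [ 0.4795 -0.2796  0.2059] [[ 0.9991 -0.0423  0.    ]
 [-0.0423 -0.9991 -0.0002]
 [ 0.      0.0002 -1.    ]]
tool delta cm [ 0.7418 -0.1942 10.5913] -2.421695215605019
```

View pics/w3.png

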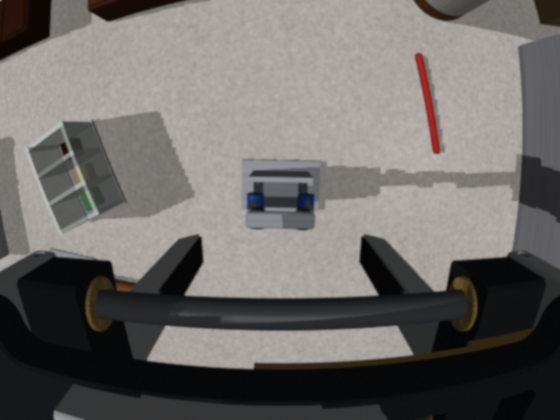

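The view is centred and aligned, with the pads at about (255,201) and (306,202). I'll check pad position against the z=0.119 plane.

```bash
python3 - <<'E'
from h import *
im=cv2.imread('pics/w3.png'); hsv=cv2.cvtColor(im,cv2.COLOR_BGR2HSV)
m=cv2.inRange(hsv,(105,120,50),(130,255,255)); m[:140]=0;m[230:]=0
n,l,s,ce=cv2.connectedComponentsWithStats(m)
c,o=snap('wrist')
for k in range(1,n):
    if s[k][4]>15: print(s[k],ce[k],plane(c,*ce[k],.122,o))
cv2.imwrite('pics/w3z.png',cv2.resize(im[150:240,230:330],None,fx=6,fy=6,interpolation=cv2.INTER_CUBIC))
E
```

```text
[248 193  16  14 166] [255.9217 199.1566] [ 0.4947 -0.2589  0.122 ]
[298 194  15  14 135] [304.5481 199.7704] [ 0.4924 -0.2993  0.122 ]
```

View pics/w3z.png

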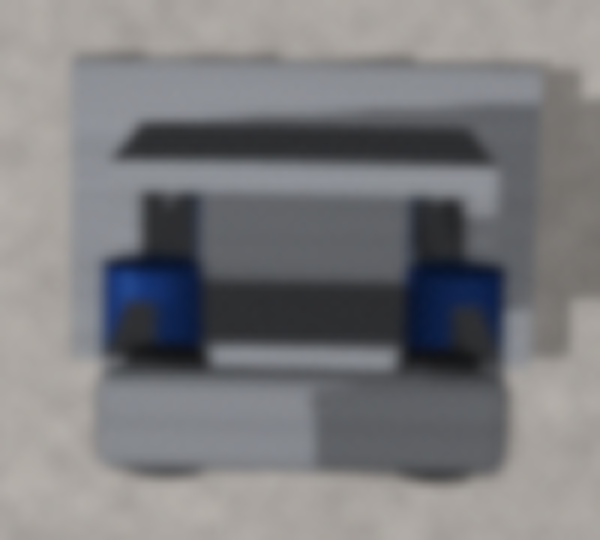

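>>> carry_out(
  increments=[
    {"offset": [0.75, -0.15, 1.5], "twist": 0},
    {"offset": [0, 0, 2.5], "twist": 0},
    {"offset": [0, 0, 2.5], "twist": 0},
    {"offset": [0, 0, 2.5], "twist": 0},
    {"offset": [0, 0, 1.6], "twist": 0},
    {"offset": [0, 0, 0], "twist": 0},
    {"offset": [0, 0, 0], "twist": 0},
  ],
)

```text
time_s: 3.9
position: [0.4876, -0.2775, 0.0998]
eef_rot: [[0.999, -0.041, 0.0], [-0.041, -0.999, -0.0], [0.001, 0.0, -1.0]]
contact_force: [0.5, -0.5, -0.4]
grip_width: 0.0938
```

```bash
python3 - <<'E'
from h import *
c,o=snap('wrist')
cv2.imwrite('pics/w4.png',c['image'][:,:,::-1]); print(o['time_s'],o['position'],o['eef_rot'],o['contact_force'])
E
```

```text
3.9 [ 0.4876 -0.2775  0.0998] [[ 0.9992 -0.0407  0.0005]
 [-0.0407 -0.9992 -0.0003]
 [ 0.0005  0.0003 -1.    ]] [ 0.4773 -0.515  -0.3571]
```

View pics/w4.png

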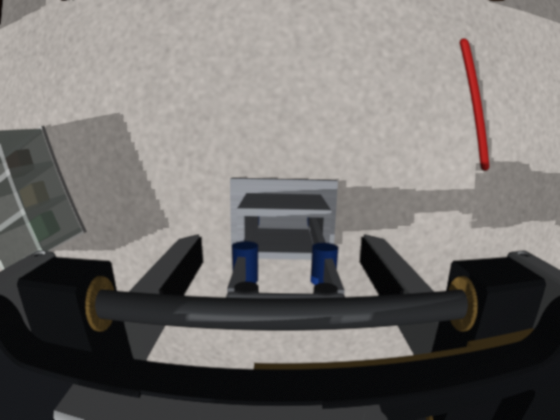

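The pads stand centred between the fingers. I'll close lightly at 4 N, so the spring keeps the tongs open.

>>> carry_out(
  increments=[
    {"offset": [0, 0, 0], "twist": 0},
    {"offset": [0, 0, 0], "twist": 0},
    {"offset": [0, 0, 0], "twist": 0},
    {"offset": [0, 0, 0], "twist": 0},
    {"offset": [0, 0, 0], "twist": 0},
    {"offset": [0, 0, 0], "twist": 0},
  ],
  grip=1,
  newtons=4,
)

```text
time_s: 4.55
position: [0.4872, -0.2776, 0.0996]
eef_rot: [[0.999, -0.041, 0.0], [-0.041, -0.999, -0.0], [0.0, 0.0, -1.0]]
contact_force: [-0.4, 0.5, -0.0]
grip_width: 0.0558
```

Width is 55.8 mm, so the tongs are held open. Lifting.

>>> carry_out(
  increments=[
    {"offset": [0, 0, -0.5], "twist": 0},
    {"offset": [0, 0, -1], "twist": 0},
    {"offset": [0, 0, -2], "twist": 0},
    {"offset": [0, 0, -2], "twist": 0},
    {"offset": [0, 0, -2], "twist": 0},
    {"offset": [0, 0, -2], "twist": 0},
    {"offset": [0, 0, -1], "twist": 0},
    {"offset": [0, 0, -0.5], "twist": 0},
  ],
)

```text
time_s: 5.35
position: [0.4876, -0.2778, 0.2113]
eef_rot: [[0.999, -0.041, 0.002], [-0.041, -0.999, -0.002], [0.002, 0.001, -1.0]]
contact_force: [0.5, -0.3, -1.0]
grip_width: 0.0559
```

```bash
python3 - <<'E'
from h import *
c,o=snap('wrist')
cv2.imwrite('pics/w5.png',c['image'][:,:,::-1]); print(o['time_s'],o['position'],o['eef_rot'],o['contact_force'],o['grip_width'])
c,o=snap('side'); cv2.imwrite('pics/s5.png',cv2.resize(c['image'][200:350,230:430][:,:,::-1],None,fx=4,fy=4))
E
```

```text
5.35 [ 0.4876 -0.2778  0.2113] [[ 0.9992 -0.041   0.0022]
 [-0.041  -0.9992 -0.0016]
 [ 0.0022  0.0015 -1.    ]] [ 0.4566 -0.3036 -1.0168] 0.055862989390383956
```

View pics/w5.png

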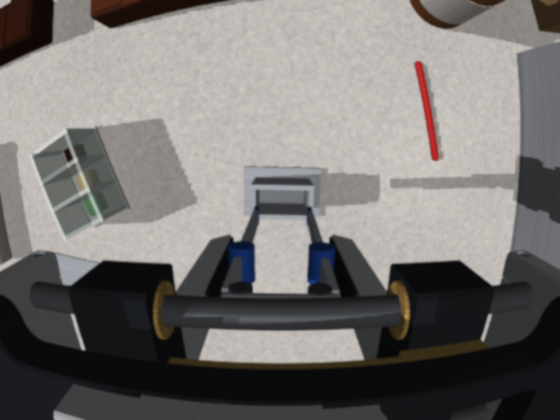

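View pics/s5.png

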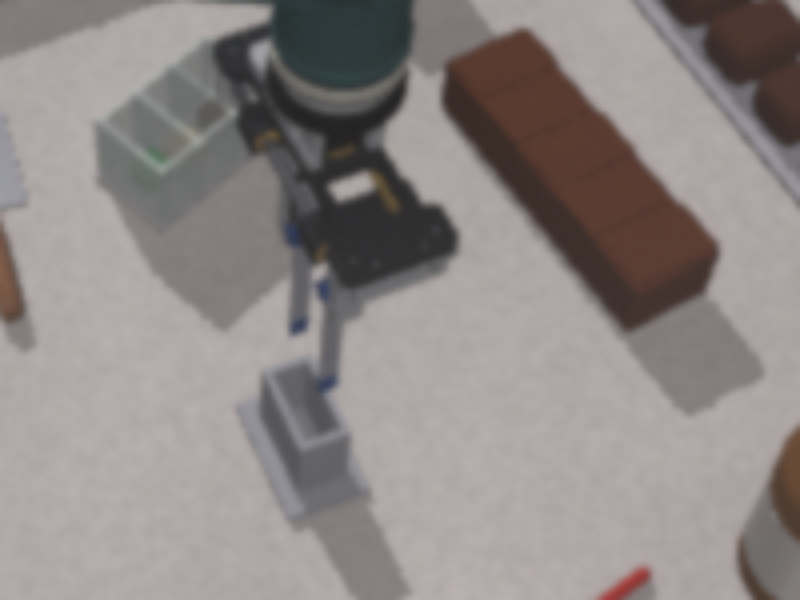

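The tongs hang straight and open, tips clear of the holder. I'll move to view the rack, turning towards its yaw of about +15..20°.

>>> carry_out(
  increments=[
    {"offset": [-0.4, -1.2, -0.5], "twist": 0},
    {"offset": [-0.6, -2.2, -0.5], "twist": 0},
    {"offset": [-0.7, -2.6, 0], "twist": 0},
    {"offset": [-0.7, -2.6, 0], "twist": 0},
    {"offset": [-0.7, -2.6, 0], "twist": 0},
    {"offset": [-0.7, -2.6, 0], "twist": 0},
    {"offset": [-0.7, -2.6, 0], "twist": 0},
    {"offset": [-0.7, -2.4, 0], "twist": 0},
  ],
)

```text
time_s: 6.25
position: [0.4416, -0.0855, 0.2186]
eef_rot: [[0.999, -0.04, -0.002], [-0.04, -0.999, 0.001], [-0.002, -0.001, -1.0]]
contact_force: [0.4, -0.1, -0.6]
grip_width: 0.0558
```

>>> carry_out(
  increments=[
    {"offset": [-0.6, -1.9, 0], "twist": 0},
    {"offset": [-0.4, -1.2, 0], "twist": 0},
    {"offset": [0, 0, 0], "twist": -0.06},
    {"offset": [0, 0, 0], "twist": -0.06},
    {"offset": [0, 0, 0], "twist": -0.06},
    {"offset": [0, 0, 0], "twist": -0.06},
    {"offset": [0, 0, 0], "twist": -0.06},
    {"offset": [0, 0, 0], "twist": 0},
  ],
)

```text
time_s: 7.05
position: [0.4337, -0.0559, 0.2189]
eef_rot: [[0.967, 0.256, -0.001], [0.256, -0.967, 0.0], [-0.001, -0.0, -1.0]]
contact_force: [0.8, 0.6, -1.1]
grip_width: 0.0556
```

>>> carry_out(
  increments=[
    {"offset": [0, 0, 0], "twist": 0},
    {"offset": [0, 0, 0], "twist": 0},
  ],
)

```text
time_s: 7.25
position: [0.434, -0.0561, 0.2192]
eef_rot: [[0.967, 0.255, -0.0], [0.255, -0.967, -0.0], [-0.0, -0.0, -1.0]]
contact_force: [0.3, -0.5, -0.7]
grip_width: 0.0558
```

```bash
python3 - <<'E'
from h import *
import pickle
c,o=snap('wrist'); pickle.dump((c,o),open('w6.pkl','wb'))
cv2.imwrite('pics/w6.png',c['image'][:,:,::-1]); print(o['time_s'],o['position'],o['eef_rot'],o['grip_width'],o['qpos'])
E
```

```text
7.25 [ 0.434  -0.0561  0.2192] [[ 0.9669  0.2552 -0.0004]
 [ 0.2552 -0.9669 -0.    ]
 [-0.0004 -0.0001 -1.    ]] 0.05582398072834698 [-14.787   -9.6303  91.0932  -0.0078  98.561   60.4258]
```

View pics/w6.png

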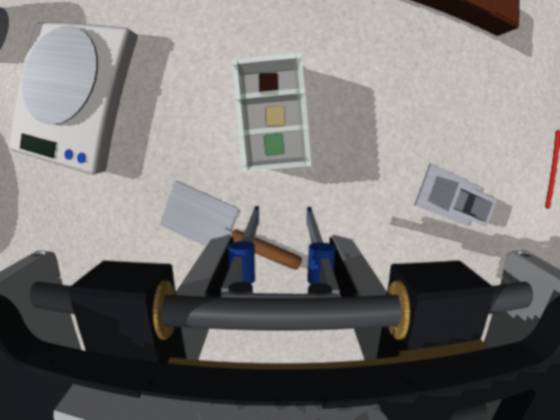

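The camera is now nearly straight above the rack: chocolate (268,81), vanilla (275,116), mint (274,144), tips at (257,210) and (309,210). Zooming.

```bash
python3 - <<'E'
from h import *
import pickle
c,o=pickle.load(open('w6.pkl','rb')); im=np.ascontiguousarray(c['image'][:,:,::-1])
cv2.imwrite('pics/w6z.png',cv2.resize(im[50:175,225:320],None,fx=4.8,fy=4.8,interpolation=cv2.INTER_CUBIC))
hsv=cv2.cvtColor(im,cv2.COLOR_BGR2HSV)
for n,lo,hi,v0,v1 in [('van',(12,70,90),(30,255,255),95,135),('mint',(45,80,40),(85,255,255),125,165),('choc',(0,80,5),(20,255,90),65,98)]:
    m=cv2.inRange(hsv,lo,hi); mm=np.zeros_like(m); mm[v0:v1,240:305]=m[v0:v1,240:305]
    cs,_=cv2.findContours(mm,cv2.RETR_EXTERNAL,cv2.CHAIN_APPROX_NONE); k=max(cs,key=cv2.contourArea)
    r=cv2.minAreaRect(k); print(n,r,len(k))
    b=cv2.boxPoints(r); w=np.array([plane(c,*p,.028,o) for p in b]); print(w[:,:2],w.mean(0),[np.linalg.norm(w[i]-w[(i+1)%4]) for i in range(2)])
    for i in range(2):
        d=w[i+1]-w[i]; print(' edge yaw',np.degrees(np.arctan2(d[1],d[0])))
E
```

```text
van ((274.5, 115.5), (19.0, 17.0), 90.0) 68
[[ 0.5262 -0.0139]
 [ 0.531  -0.0324]
 [ 0.51   -0.038 ]
 [ 0.5051 -0.0194]] [ 0.5181 -0.0259  0.028 ] [np.float64(0.019163231089896687), np.float64(0.021774218954538214)]
 edge yaw -75.47141674067807
 edge yaw -165.21769501464547
mint ((273.67681884765625, 144.09146118164062), (18.22120475769043, 16.56473159790039), 83.6598129272461) 63
[[ 0.4926 -0.0208]
 [ 0.4993 -0.0384]
 [ 0.4799 -0.0458]
 [ 0.4731 -0.0282]] [ 0.4862 -0.0333  0.028 ] [np.float64(0.018755577873556417), np.float64(0.020818677782756513)]
 edge yaw -69.06072197399536
 edge yaw -158.92167744205602
choc ((268.0, 82.0), (16.0, 16.0), 90.0) 59
[[ 0.5607  0.0022]
 [ 0.5651 -0.0153]
 [ 0.5469 -0.0201]
 [ 0.5425 -0.0026]] [ 0.5538 -0.0089  0.028 ] [np.float64(0.01808310930831876), np.float64(0.018762202376789525)]
 edge yaw -75.86978623471317
 edge yaw -165.20504155596583
```

View pics/w6z.png

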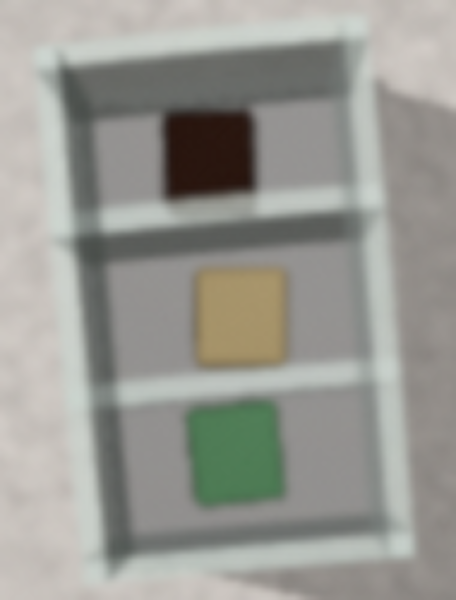

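```bash
python3 - <<'E'
from h import *
import pickle
c,o=pickle.load(open('w6.pkl','rb')); im=np.ascontiguousarray(c['image'][:,:,::-1])
H=np.linalg.inv(c['hand_eye'])
def proj(p):
    q=H[:3,:3]@p+H[:3,3]; th=np.arctan2(np.hypot(q[0],q[1]),q[2]); k=th/np.hypot(q[0],q[1])
    return c['cx']+c['fx']*k*q[0], c['cy']+c['fy']*k*q[1]
for p in [(0.006,.024,.094),(0.006,-.024,.094),(0.006,.024,.076),(0.006,.028,-.019),(-.006,.024,.094),(-.006,.02,.094)]: print(p,proj(np.array(p)))
Z=lambda x,y:(225+x/4.8-.4,50+y/4.8-.4)
q=[plane(c,*Z(*a),.071,o) for a in [(42,58),(368,30),(405,548),(95,570)]]
for a in q: print(a)
print('ctr',sum(q)/4, [np.linalg.norm(q[i]-q[(i+1)%4]) for i in range(4)])
d=q[1]+q[2]-q[0]-q[3]; print('yaw short',np.degrees(np.arctan2(d[0],-d[1])))
d=q[0]+q[1]-q[2]-q[3]; print('yaw long',np.degrees(np.arctan2(d[1],d[0])))
cv2.imwrite('pics/w6t.png',cv2.resize(im[190:270,220:350],None,fx=6,fy=6,interpolation=cv2.INTER_CUBIC))
E
```

```text
(0.006, 0.024, 0.094) (np.float64(309.25421198397214), np.float64(205.92608624564673))
(0.006, -0.024, 0.094) (np.float64(253.77496819861784), np.float64(205.95010265795915))
(0.006, 0.024, 0.076) (np.float64(311.1451893625249), np.float64(210.72739969941247))
(0.006, 0.028, -0.019) (np.float64(334.58977531196246), np.float64(251.88768749976006))
(-0.006, 0.024, 0.094) (np.float64(308.97921820104204), np.float64(219.33356377724104))
(-0.006, 0.02, 0.094) (np.float64(304.41983870573455), np.float64(219.34246634284293))
[0.56   0.0272 0.071 ]
[ 0.5826 -0.0375  0.071 ]
[ 0.4776 -0.0735  0.071 ]
[ 0.4564 -0.0113  0.071 ]
ctr [ 0.5191 -0.0238  0.071 ] [np.float64(0.06850626717902866), np.float64(0.11099554935331384), np.float64(0.06568121678700492), np.float64(0.11048765083542554)]
yaw short 19.021075329464875
yaw long 19.634599645932326
```

View pics/w6t.png

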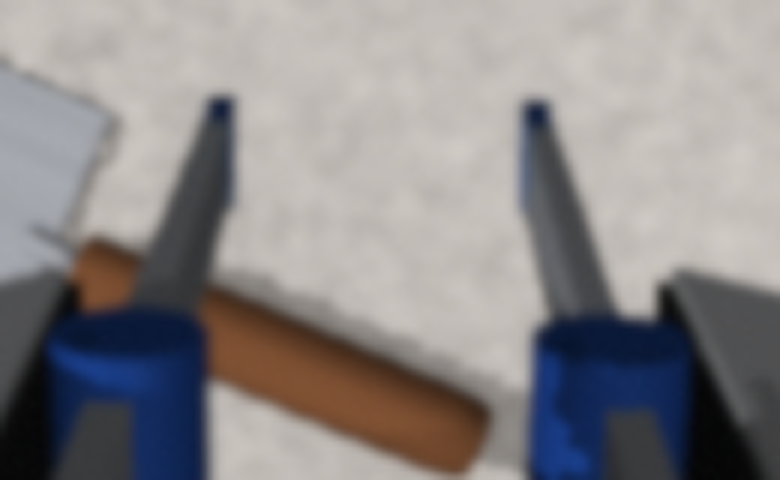

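The tips project where predicted, about 1 mm to tool +y. Rack yaw is 19–20° and the piece's is about 15°, which the tool already has. I'll move over the piece.

>>> carry_out(
  increments=[
    {"offset": [1.2, -0.1, 0], "twist": 0},
    {"offset": [2, -0.2, 0], "twist": 0},
    {"offset": [2.3, -0.2, 0], "twist": 0},
    {"offset": [2, -0.2, 1], "twist": 0},
    {"offset": [1.4, -0.1, 1.5], "twist": 0},
    {"offset": [0, 0, 1], "twist": 0},
    {"offset": [0, 0, 0], "twist": 0},
    {"offset": [0, 0, 0], "twist": 0},
  ],
)

```text
time_s: 8.1
position: [0.5178, -0.0257, 0.1844]
eef_rot: [[0.967, 0.256, -0.001], [0.256, -0.967, -0.0], [-0.001, -0.0, -1.0]]
contact_force: [1.3, 0.5, 0.1]
grip_width: 0.0557
```

```bash
python3 - <<'E'
from h import *
c,o=snap('wrist'); im=c['image'][:,:,::-1]; p=o['position'];R=np.array(o['eef_rot'])
print(o['time_s'],p,o['grip_width'],np.degrees(np.arctan2(R[1,0],R[0,0])))
print('delta cm',100*R.T@(np.array([.518,-.0258,.103])-p))
cv2.imwrite('pics/w7.png',cv2.resize(im[130:280,190:370],None,fx=4,fy=4,interpolation=cv2.INTER_CUBIC))
c,o=snap('side'); cv2.imwrite('pics/s7.png',cv2.resize(c['image'][150:300,200:400][:,:,::-1],None,fx=4,fy=4,interpolation=cv2.INTER_CUBIC))
c,o=snap('top'); cv2.imwrite('pics/t7.png',cv2.resize(c['image'][150:300,200:400][:,:,::-1],None,fx=4,fy=4,interpolation=cv2.INTER_CUBIC))
E
```

```text
8.1 [ 0.5178 -0.0257  0.1844] 0.055726194757253676 14.82139372531121
delta cm [0.0206 0.0158 8.1434]
```

View pics/w7.png

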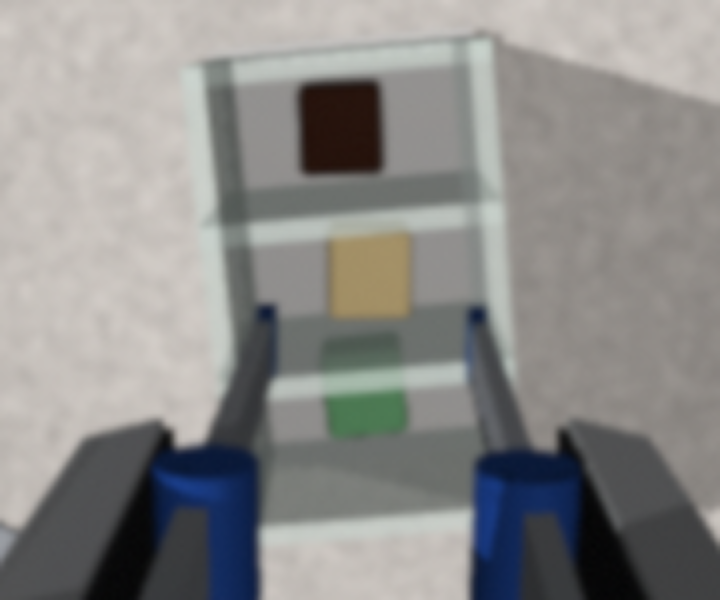

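View pics/s7.png

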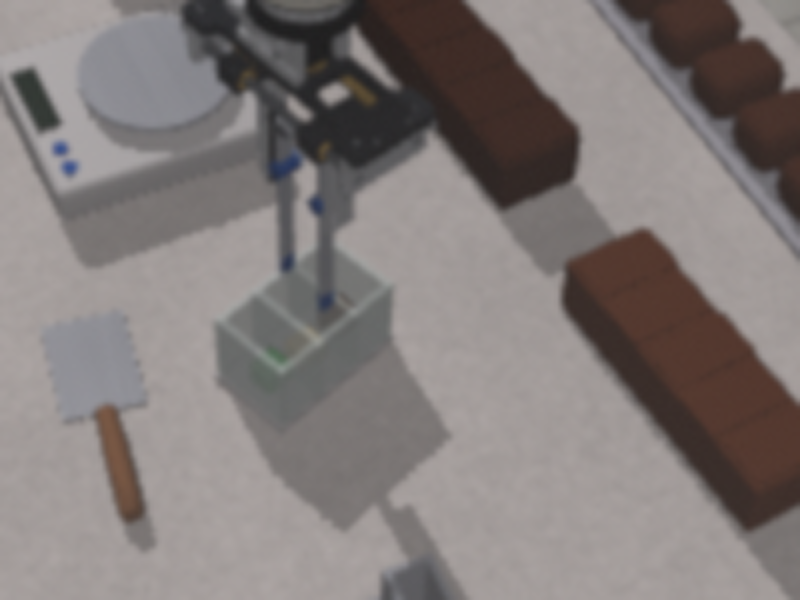

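The tips straddle the piece and are centred on it (mid u 370, piece mid u 370). Descending in stages.

>>> carry_out(
  increments=[
    {"offset": [0, 0, 1], "twist": 0},
    {"offset": [0, 0, 1], "twist": 0},
    {"offset": [0, 0, 1], "twist": 0},
    {"offset": [0, 0, 0.5], "twist": 0},
    {"offset": [0, 0, 0], "twist": 0},
    {"offset": [0, 0, 0], "twist": 0},
  ],
)

```text
time_s: 8.85
position: [0.5182, -0.0256, 0.1493]
eef_rot: [[0.967, 0.256, -0.0], [0.256, -0.967, -0.0], [-0.0, -0.0, -1.0]]
contact_force: [-0.7, -0.5, -0.8]
grip_width: 0.0561
```

```bash
python3 - <<'E'
from h import *
c,o=snap('wrist'); im=c['image'][:,:,::-1]; p=o['position'];R=np.array(o['eef_rot'])
print(o['time_s'],p,o['grip_width'],o['contact_force'])
print('delta cm',100*R.T@(np.array([.518,-.0258,.103])-p))
cv2.imwrite('pics/w8.png',cv2.resize(im[130:280,190:370],None,fx=4,fy=4,interpolation=cv2.INTER_CUBIC))
E
```

```text
8.85 [ 0.5182 -0.0256  0.1493] 0.056081668770762434 [-0.7296 -0.5291 -0.8016]
delta cm [-0.021   0.0168  4.6316]
```

View pics/w8.png

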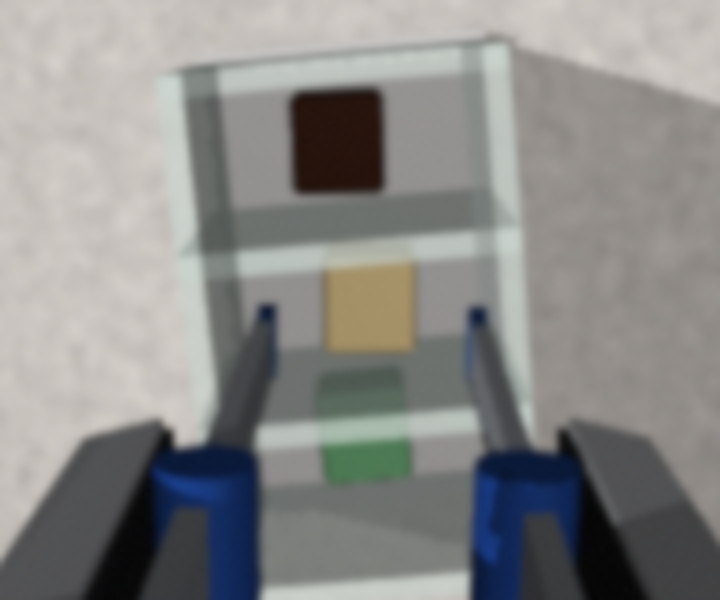

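The tips are inside the middle pocket, clear of the walls and still centred. I'll go down the remaining 4.6 cm.

>>> carry_out(
  increments=[
    {"offset": [0, 0, 1], "twist": 0},
    {"offset": [0, 0, 1], "twist": 0},
    {"offset": [0, 0, 1], "twist": 0},
    {"offset": [0, 0, 1], "twist": 0},
    {"offset": [0, 0, 0.5], "twist": 0},
    {"offset": [0, 0, 0], "twist": 0},
    {"offset": [0, 0, 0], "twist": 0},
  ],
)

```text
time_s: 9.6
position: [0.5183, -0.0256, 0.1045]
eef_rot: [[0.967, 0.256, 0.0], [0.256, -0.967, -0.0], [0.0, 0.0, -1.0]]
contact_force: [0.4, 0.7, -1.2]
grip_width: 0.0554
```

```bash
python3 - <<'E'
from h import *
c,o=snap('wrist'); im=c['image'][:,:,::-1]; p=o['position'];R=np.array(o['eef_rot'])
print(o['time_s'],p,o['grip_width'],o['contact_force'])
cv2.imwrite('pics/w9.png',cv2.resize(im[130:280,190:370],None,fx=4,fy=4,interpolation=cv2.INTER_CUBIC))
E
```

```text
9.6 [ 0.5183 -0.0256  0.1045] 0.055373642630827884 [ 0.3722  0.7322 -1.191 ]
```

View pics/w9.png

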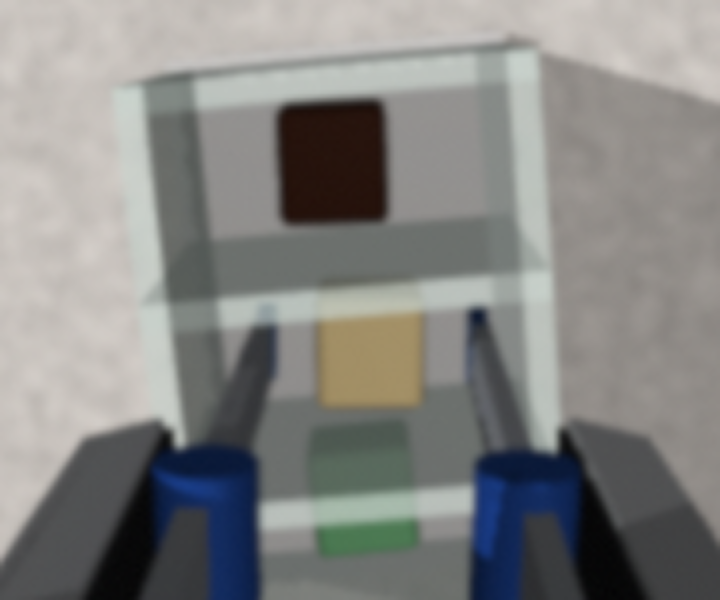

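The tips straddle the piece (piece u 318–424, tips at 270 and 475). Squeezing at 27 N.

>>> carry_out(
  increments=[
    {"offset": [0, 0, 0.1], "twist": 0},
    {"offset": [0, 0, 0], "twist": 0},
    {"offset": [0, 0, 0], "twist": 0},
    {"offset": [0, 0, 0], "twist": 0},
    {"offset": [0, 0, 0], "twist": 0},
    {"offset": [0, 0, 0], "twist": 0},
  ],
  grip=1,
  newtons=27,
)

```text
time_s: 10.25
position: [0.5186, -0.0258, 0.104]
eef_rot: [[0.967, 0.256, 0.001], [0.256, -0.967, -0.001], [0.001, 0.001, -1.0]]
contact_force: [0.8, -0.5, 3.1]
grip_width: 0.05
```

```bash
python3 - <<'E'
from h import *
c,o=snap('wrist'); im=c['image'][:,:,::-1]; p=o['position']
print(o['time_s'],p,o['grip_width'],o['contact_force'])
cv2.imwrite('pics/w10.png',cv2.resize(im[130:280,190:370],None,fx=4,fy=4,interpolation=cv2.INTER_CUBIC))
E
```

```text
10.25 [ 0.5186 -0.0258  0.104 ] 0.04997967215338551 [ 0.7712 -0.4672  3.1108]
```

View pics/w10.png

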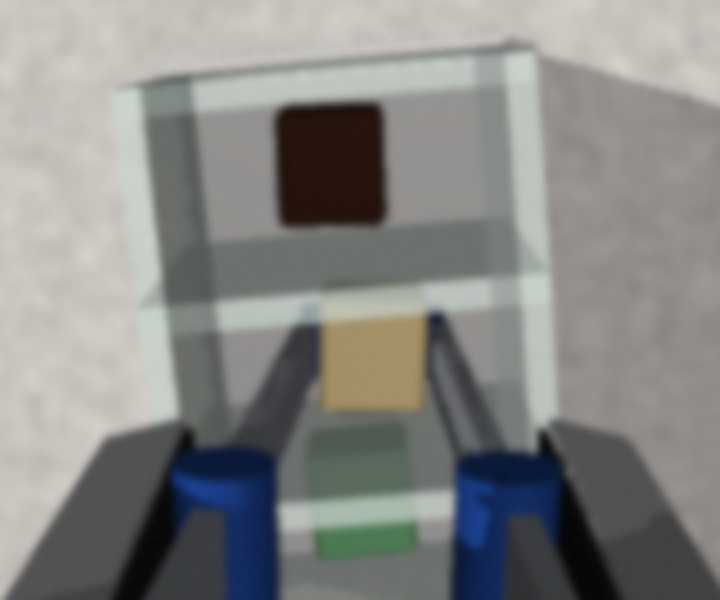

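The piece is clamped at 50 mm over the pads. I'll lift it straight up.

>>> carry_out(
  increments=[
    {"offset": [0, 0, -0.5], "twist": 0},
    {"offset": [0, 0, -1], "twist": 0},
    {"offset": [0, 0, -1.8], "twist": 0},
    {"offset": [0, 0, -2], "twist": 0},
    {"offset": [0, 0, -2], "twist": 0},
    {"offset": [0, 0, -2], "twist": 0},
    {"offset": [0, 0, -1.5], "twist": 0},
    {"offset": [0, 0, -0.7], "twist": 0},
  ],
)

```text
time_s: 11.1
position: [0.5186, -0.0256, 0.2202]
eef_rot: [[0.967, 0.256, 0.002], [0.256, -0.967, -0.0], [0.002, 0.001, -1.0]]
contact_force: [0.1, 0.1, -0.8]
grip_width: 0.0498
```

```bash
python3 - <<'E'
from h import *
c,o=snap('wrist'); im=c['image'][:,:,::-1]; p=o['position']
print(o['time_s'],p,o['grip_width'],o['contact_force'])
cv2.imwrite('pics/w11.png',im)
c,o=snap('top')
# pan circle
g=cv2.cvtColor(c['image'],cv2.COLOR_RGB2GRAY)
cv2.imwrite('pics/t11.png',cv2.resize(c['image'][180:280,150:350][:,:,::-1],None,fx=4,fy=4,interpolation=cv2.INTER_CUBIC))
E
```

```text
11.1 [ 0.5186 -0.0256  0.2202] 0.04976621357854601 [ 0.1206  0.1399 -0.818 ]
```

View pics/w11.png

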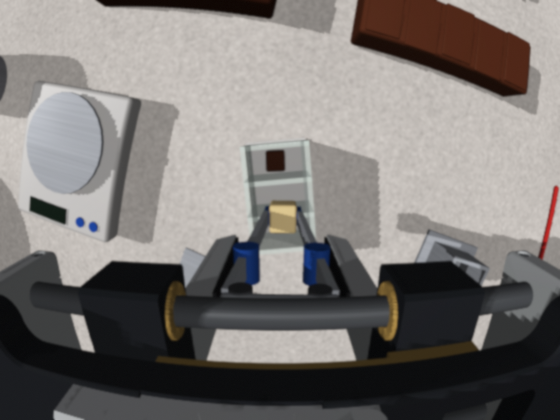

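View pics/t11.png

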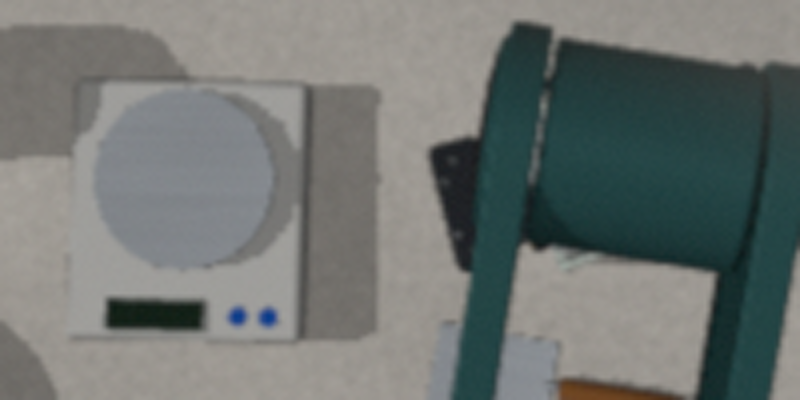

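The piece is held above the rack. I'll measure the pan from the top, wrist and side views.

```bash
python3 - <<'E'
from h import *
ct,o=snap('top'); cs,_=snap('side'); 
im=cs['image']; cv2.imwrite('pics/s12.png',cv2.resize(im[140:220,180:300][:,:,::-1],None,fx=6,fy=6,interpolation=cv2.INTER_CUBIC))
cw,ow=snap('wrist'); cv2.imwrite('pics/w12.png',cv2.resize(cw['image'][75:250,10:150][:,:,::-1],None,fx=4,fy=4,interpolation=cv2.INTER_CUBIC))
print(plane(ct,195.6,224.4,.052), plane(cw,65,143,.052,ow), meet(ray(ct,195.6,224.4),ray(cw,65,143,ow)))
# pan rim edges in top
for u in [(173.4,224.4),(217.8,224.4),(195.6,201.6),(195.6,247.1)]: print(plane(ct,*u,.052))
E
```

```text
[0.5159 0.2583 0.052 ] [0.5175 0.2513 0.052 ] (array([0.5156, 0.2608, 0.0397]), [np.float64(0.0004914716836579265), np.float64(0.0004914716836577072)])
[0.5158 0.3218 0.052 ]
[0.516  0.1947 0.052 ]
[0.5814 0.2593 0.052 ]
[0.4512 0.2572 0.052 ]
```

View pics/s12.png

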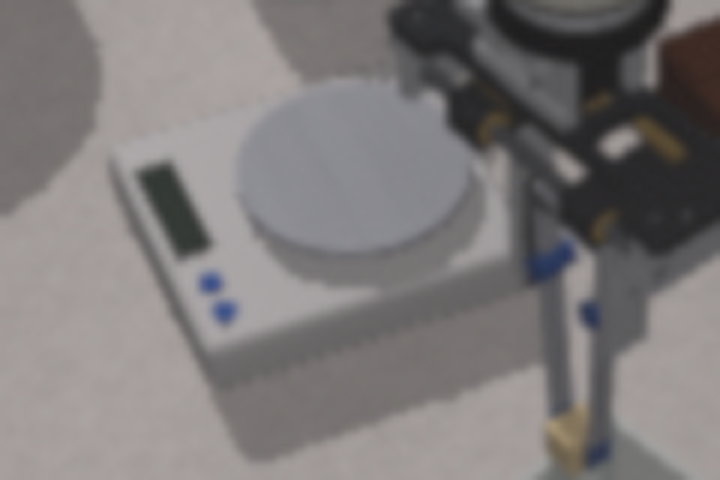

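View pics/w12.png

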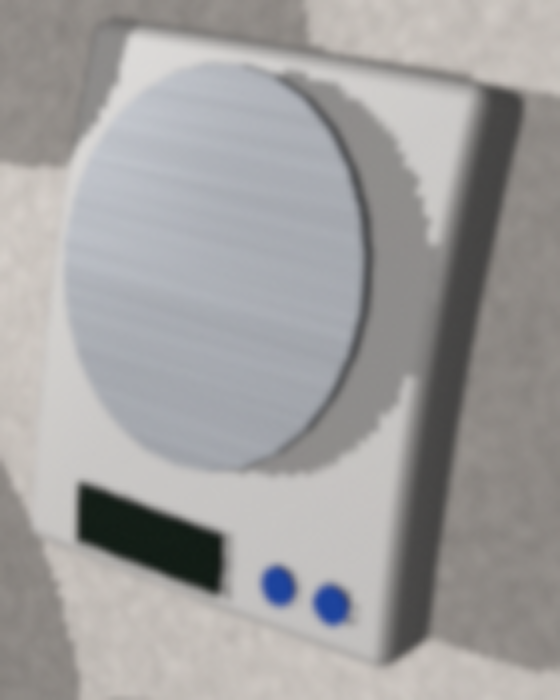

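```bash
python3 - <<'E'
from h import *
ct,o=snap('top'); cs,_=snap('side'); 
print(meet(ray(ct,195.6,224.4),ray(cs,238.8,167.3)),plane(cs,238.8,167.3,.052))
p=o['position'];R=np.array(o['eef_rot']); print(p,100*R.T@(np.array([.516,.257,p[2]])-p),o['qpos'])
E
```

```text
(array([0.5166, 0.2584, 0.05  ]), [np.float64(0.000783073717176158), np.float64(0.0007830737171762312)]) [0.5167 0.2561 0.052 ]
[ 0.5176 -0.0255  0.2171] [  7.0823 -27.3501   0.0089] [-9.0893  0.9269 81.4824 -0.0053 97.7326 66.0708]
```

The pan is at (0.516, 0.258), z about 0.050–0.052. Carrying the piece over.

>>> carry_out(
  increments=[
    {"offset": [0.3, -1.2, 0], "twist": 0},
    {"offset": [0.6, -2.4, 0], "twist": 0},
    {"offset": [0.85, -3.2, 0], "twist": 0},
    {"offset": [0.85, -3.2, 0], "twist": 0},
    {"offset": [0.85, -3.2, 0], "twist": 0},
    {"offset": [0.85, -3.2, 0], "twist": 0},
    {"offset": [0.85, -3.2, 0], "twist": 0},
    {"offset": [0.85, -3.2, 0], "twist": 0},
  ],
)

```text
time_s: 12.25
position: [0.517, 0.2124, 0.2181]
eef_rot: [[0.966, 0.257, -0.001], [0.257, -0.966, 0.0], [-0.001, -0.0, -1.0]]
contact_force: [0.0, -0.0, -0.2]
grip_width: 0.0496
```

>>> carry_out(
  increments=[
    {"offset": [0.6, -2.4, 0], "twist": 0},
    {"offset": [0.3, -1.3, 0], "twist": 0},
    {"offset": [0.2, -0.8, 0], "twist": 0},
    {"offset": [0, 0, 1], "twist": 0},
    {"offset": [0, 0, 1.5], "twist": 0},
    {"offset": [0, 0, 1.5], "twist": 0},
    {"offset": [0, 0, 0.8], "twist": 0},
    {"offset": [0, 0, 0], "twist": 0},
  ],
)

```text
time_s: 13.05
position: [0.5157, 0.2553, 0.1676]
eef_rot: [[0.967, 0.255, -0.005], [0.255, -0.967, -0.002], [-0.005, 0.001, -1.0]]
contact_force: [0.8, -0.2, -1.0]
grip_width: 0.0497
```

```bash
python3 - <<'E'
from h import *
c,o=snap('wrist'); im=c['image'][:,:,::-1]; p=o['position']
print(o['time_s'],p,o['grip_width'],o['contact_force'])
cv2.imwrite('pics/w13.png',im)
c,o=snap('side'); cv2.imwrite('pics/s13.png',cv2.resize(c['image'][90:220,170:310][:,:,::-1],None,fx=5,fy=4.5,interpolation=cv2.INTER_CUBIC)); print(robot.get_obs()['position'])
E
```

```text
13.05 [0.5157 0.2553 0.1676] 0.04969967793981439 [ 0.8187 -0.1501 -1.0218]
[0.5169 0.256  0.1702]
```

View pics/w13.png

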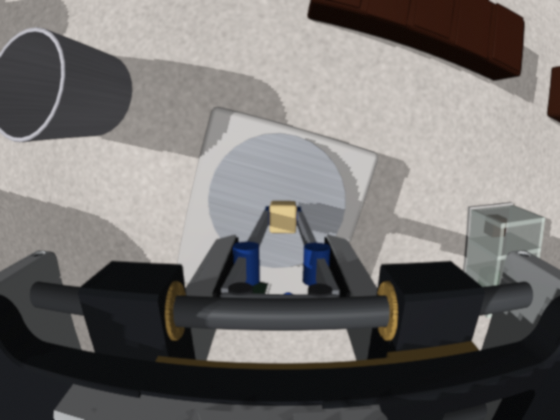

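View pics/s13.png

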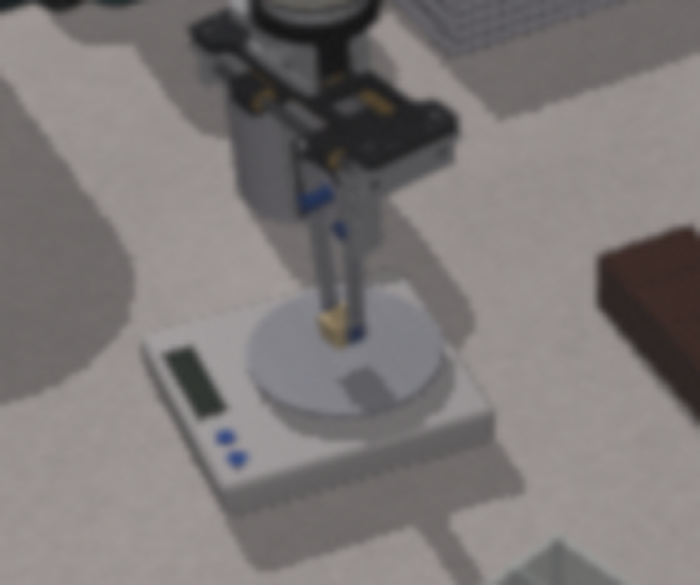

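The piece is over the pan with an estimated 20 mm gap. Lowering gently.

>>> carry_out(
  increments=[
    {"offset": [0, 0, 0.6], "twist": 0},
    {"offset": [0, 0, 0.6], "twist": 0},
    {"offset": [0, 0, 0.3], "twist": 0},
    {"offset": [0, 0, 0], "twist": 0},
    {"offset": [0, 0, 0], "twist": 0},
    {"offset": [0, 0, 0], "twist": 0},
  ],
)

```text
time_s: 13.75
position: [0.517, 0.2566, 0.1558]
eef_rot: [[0.967, 0.256, 0.001], [0.256, -0.967, 0.0], [0.001, 0.0, -1.0]]
contact_force: [0.5, 0.3, -1.8]
grip_width: 0.0499
```

>>> carry_out(
  increments=[
    {"offset": [0, 0, 0.2], "twist": 0},
    {"offset": [0, 0, 0], "twist": 0},
    {"offset": [0, 0, 0], "twist": 0},
  ],
)

```text
time_s: 14.05
position: [0.5169, 0.2565, 0.1534]
eef_rot: [[0.967, 0.256, -0.0], [0.256, -0.967, -0.0], [-0.0, 0.0, -1.0]]
contact_force: [-0.1, -0.5, -1.4]
grip_width: 0.0498
```

>>> carry_out(
  increments=[
    {"offset": [0, 0, 0.15], "twist": 0},
    {"offset": [0, 0, 0], "twist": 0},
    {"offset": [0, 0, 0], "twist": 0},
  ],
)

```text
time_s: 14.35
position: [0.5169, 0.2565, 0.1518]
eef_rot: [[0.967, 0.256, -0.0], [0.256, -0.967, -0.0], [-0.0, 0.0, -1.0]]
contact_force: [0.4, 0.1, -1.2]
grip_width: 0.0499
```

>>> carry_out(
  increments=[
    {"offset": [0, 0, 0.1], "twist": 0},
    {"offset": [0, 0, 0], "twist": 0},
    {"offset": [0, 0, 0], "twist": 0},
  ],
)

```text
time_s: 14.65
position: [0.5169, 0.2565, 0.1509]
eef_rot: [[0.967, 0.256, -0.0], [0.256, -0.967, -0.0], [-0.0, 0.0, -1.0]]
contact_force: [0.3, 0.2, -1.1]
grip_width: 0.0498
```

>>> carry_out(
  increments=[
    {"offset": [0, 0, 0.1], "twist": 0},
    {"offset": [0, 0, 0], "twist": 0},
    {"offset": [0, 0, 0], "twist": 0},
  ],
)

```text
time_s: 14.95
position: [0.517, 0.2565, 0.1501]
eef_rot: [[0.967, 0.256, 0.0], [0.256, -0.967, 0.0], [0.0, 0.0, -1.0]]
contact_force: [-0.6, 0.9, 0.4]
grip_width: 0.0501
```

>>> carry_out(
  increments=[
    {"offset": [0, 0, 0.05], "twist": 0},
    {"offset": [0, 0, 0], "twist": 0},
    {"offset": [0, 0, 0], "twist": 0},
  ],
)

```text
time_s: 15.25
position: [0.5171, 0.2565, 0.15]
eef_rot: [[0.967, 0.256, 0.001], [0.256, -0.967, 0.0], [0.001, 0.0, -1.0]]
contact_force: [-0.6, 0.5, 1.5]
grip_width: 0.0498
```

```bash
python3 - <<'E'
from h import *
for i in range(3):
    c,o=snap('side'); print(o['position'],o['contact_force'],o['grip_width'])
cv2.imwrite('pics/s14.png',cv2.resize(c['image'][120:200,190:290][:,:,::-1],None,fx=7,fy=7,interpolation=cv2.INTER_CUBIC))
E
```

```text
[0.5171 0.2565 0.15  ] [-0.6426  0.4822  1.4655] 0.04984618222029904
[0.5171 0.2566 0.1499] [0.4117 0.2666 2.5175] 0.049690345274233334
[0.5171 0.2566 0.15  ] [-0.3969  1.0967  2.1391] 0.049855689925428735
```

View pics/s14.png

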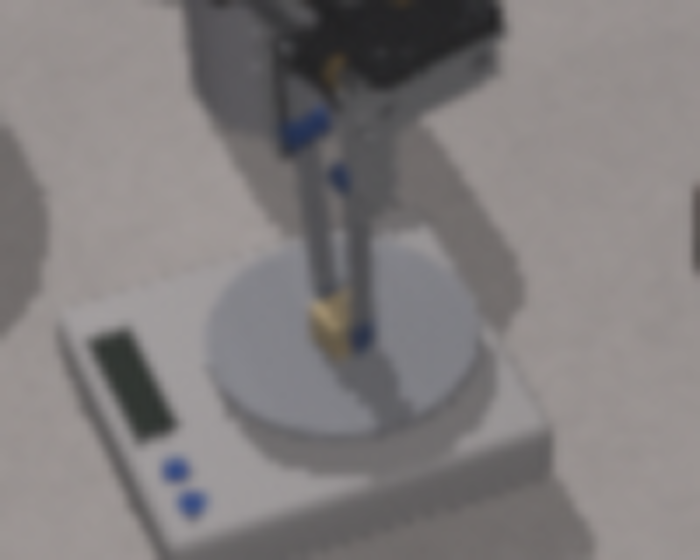

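The piece has touched down: vertical force rose by about 3 N and z stopped at 0.150. I'll release by easing to 4 N, so the spring opens the tongs.

>>> carry_out(
  increments=[
    {"offset": [0, 0, 0], "twist": 0},
    {"offset": [0, 0, 0], "twist": 0},
    {"offset": [0, 0, 0], "twist": 0},
    {"offset": [0, 0, 0], "twist": 0},
    {"offset": [0, 0, 0], "twist": 0},
  ],
  grip=1,
  newtons=4,
)

```text
time_s: 15.9
position: [0.5168, 0.2564, 0.1491]
eef_rot: [[0.967, 0.256, -0.0], [0.256, -0.967, -0.0], [-0.001, 0.0, -1.0]]
contact_force: [-0.4, -0.4, 0.3]
grip_width: 0.056
```

```bash
python3 - <<'E'
from h import *
c,o=snap('wrist'); print(o['position'],o['contact_force'],o['grip_width'])
cv2.imwrite('pics/w15.png',cv2.resize(c['image'][130:280,190:370][:,:,::-1],None,fx=4,fy=4,interpolation=cv2.INTER_CUBIC))
E
```

```text
[0.5168 0.2564 0.1491] [-0.379  -0.362   0.2702] 0.05596809831184916
```

View pics/w15.png

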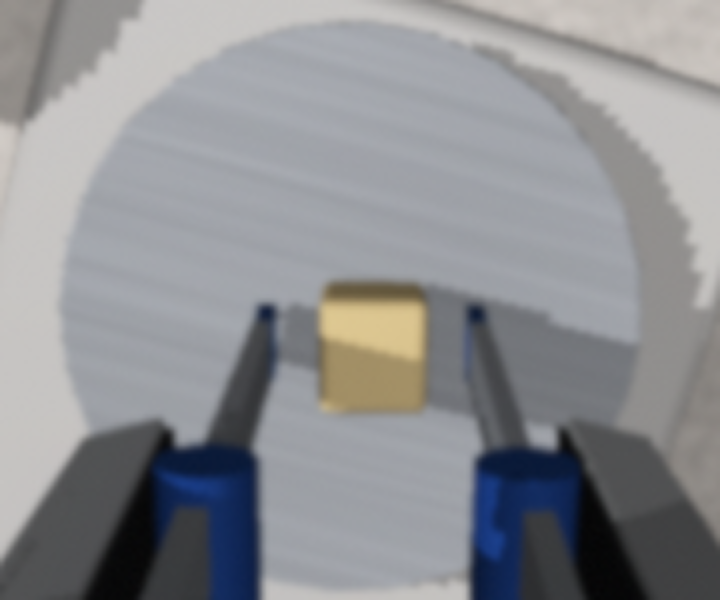

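The tongs are open and the piece is free and upright on the pan. Lifting away.

>>> carry_out(
  increments=[
    {"offset": [0, 0, -0.3], "twist": 0},
    {"offset": [0, 0, -0.8], "twist": 0},
    {"offset": [0, 0, -1.4], "twist": 0},
    {"offset": [0, 0, -1.7], "twist": 0},
    {"offset": [0, 0, -1.7], "twist": 0},
    {"offset": [0, 0, -1], "twist": 0},
    {"offset": [0, 0, -0.4], "twist": 0},
    {"offset": [0, 0, 0], "twist": 0},
  ],
)

```text
time_s: 16.75
position: [0.5172, 0.2566, 0.2235]
eef_rot: [[0.967, 0.256, 0.002], [0.256, -0.967, 0.001], [0.002, -0.0, -1.0]]
contact_force: [0.4, -0.7, -1.6]
grip_width: 0.056
```

```bash
python3 - <<'E'
from h import *
c,o=snap('wrist'); p=o['position'];R=np.array(o['eef_rot']); print(o['time_s'],p,o['grip_width'],100*R.T@(np.array([.4874,-.2777,p[2]])-p))
cv2.imwrite('pics/w16.png',c['image'][:,:,::-1])
E
```

```text
16.75 [0.5172 0.2566 0.2235] 0.0559809760625959 [-16.5684  50.8846  -0.0342]
```

View pics/w16.png

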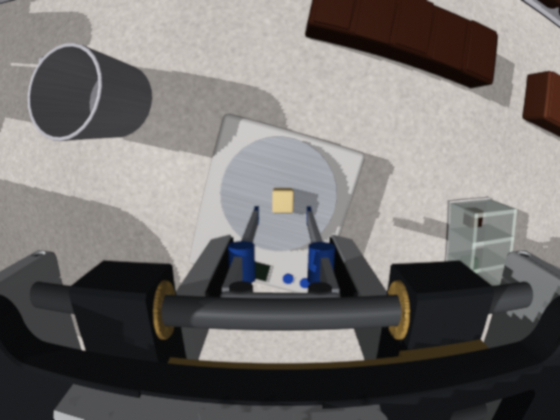

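The piece stays at (283,200) on the pan and the tongs are clear. Returning towards the holder.

>>> carry_out(
  increments=[
    {"offset": [-0.4, 1.2, 0], "twist": 0},
    {"offset": [-0.7, 2.2, 0], "twist": 0},
    {"offset": [-0.9, 2.8, 0], "twist": 0},
    {"offset": [-0.9, 2.8, 0], "twist": 0},
    {"offset": [-0.9, 2.8, 0], "twist": 0},
    {"offset": [-0.9, 2.8, 0], "twist": 0},
    {"offset": [-0.9, 2.8, 0], "twist": 0},
    {"offset": [-0.9, 2.8, 0], "twist": 0},
  ],
)

```text
time_s: 17.6
position: [0.5048, 0.0426, 0.2215]
eef_rot: [[0.967, 0.256, -0.002], [0.256, -0.967, -0.001], [-0.002, 0.0, -1.0]]
contact_force: [0.4, 0.2, -0.9]
grip_width: 0.0559
```

>>> carry_out(
  increments=[
    {"offset": [-0.9, 2.8, 0], "twist": 0},
    {"offset": [-0.9, 2.8, 0], "twist": 0},
    {"offset": [-0.9, 2.8, 0], "twist": 0},
    {"offset": [-0.9, 2.8, 0], "twist": 0},
    {"offset": [-0.9, 2.8, 0], "twist": 0},
    {"offset": [-0.9, 2.8, 0], "twist": 0},
    {"offset": [-0.9, 2.8, 0], "twist": 0},
    {"offset": [-0.9, 2.8, 0], "twist": 0},
  ],
)

```text
time_s: 18.4
position: [0.4922, -0.192, 0.2215]
eef_rot: [[0.967, 0.255, -0.002], [0.255, -0.967, 0.0], [-0.002, -0.001, -1.0]]
contact_force: [0.5, 0.5, -0.6]
grip_width: 0.0558
```

>>> carry_out(
  increments=[
    {"offset": [-0.9, 2.8, 0], "twist": 0},
    {"offset": [-0.7, 2.2, 0], "twist": 0},
    {"offset": [-0.3, 1, 0], "twist": 0.03},
    {"offset": [0, 0, 0], "twist": 0.06},
    {"offset": [0, 0, 0], "twist": 0.07},
    {"offset": [0, 0, 0], "twist": 0.07},
    {"offset": [0, 0, 0], "twist": 0.07},
    {"offset": [0, 0, 0], "twist": 0},
  ],
)

```text
time_s: 19.2
position: [0.4901, -0.2528, 0.222]
eef_rot: [[0.999, -0.041, -0.001], [-0.041, -0.999, 0.001], [-0.001, -0.001, -1.0]]
contact_force: [0.1, -0.1, -1.1]
grip_width: 0.0559
```

```bash
python3 - <<'E'
from h import *
c,o=snap('wrist'); c,o=snap('wrist'); p=o['position'];R=np.array(o['eef_rot']); print(o['time_s'],p,o['grip_width'],np.degrees(np.arctan2(R[1,0],R[0,0])),100*R.T@(np.array([.4876,-.2777,.2113])-p))
cv2.imwrite('pics/w17.png',c['image'][:,:,::-1])
E
```

```text
19.25 [ 0.4901 -0.2528  0.222 ] 0.056036409505909365 -2.293162521505366 [-0.154   2.496   1.0701]
```

View pics/w17.png

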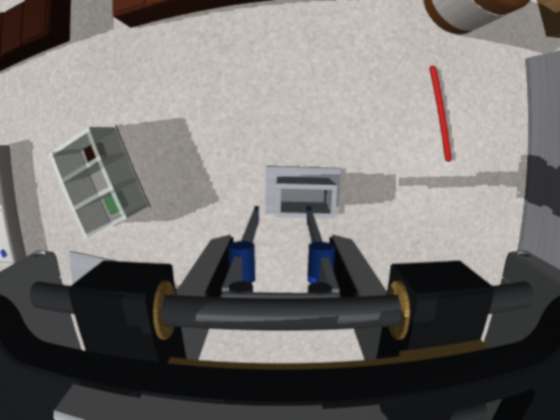

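>>> carry_out(
  increments=[
    {"offset": [-0.1, 1, 0], "twist": 0},
    {"offset": [0, 1, 0.5], "twist": 0},
    {"offset": [0, 0.5, 0.5], "twist": 0},
    {"offset": [0, 0, 1], "twist": 0},
    {"offset": [0, 0, 1], "twist": 0},
    {"offset": [0, 0, 0.5], "twist": 0},
    {"offset": [0, 0, 0], "twist": 0},
    {"offset": [0, 0, 0], "twist": 0},
  ],
)

```text
time_s: 20.1
position: [0.4886, -0.278, 0.1874]
eef_rot: [[0.999, -0.041, -0.0], [-0.041, -0.999, 0.0], [-0.0, -0.0, -1.0]]
contact_force: [-0.1, 0.4, -1.0]
grip_width: 0.056
```

```bash
python3 - <<'E'
from h import *
import pickle
c,o=snap('wrist'); pickle.dump((c,o),open('w18.pkl','wb'));p=o['position'];R=np.array(o['eef_rot']); print(o['time_s'],p,o['grip_width'],np.degrees(np.arctan2(R[1,0],R[0,0])),100*R.T@(np.array([.4876,-.2777,.100])-p))
cv2.imwrite('pics/w18.png',cv2.resize(c['image'][150:270,220:340][:,:,::-1],None,fx=5,fy=5,interpolation=cv2.INTER_CUBIC))
E
```

```text
20.1 [ 0.4886 -0.278   0.1874] 0.05600394319959445 -2.326305326528374 [-0.0987 -0.0227  8.7421]
```

View pics/w18.png

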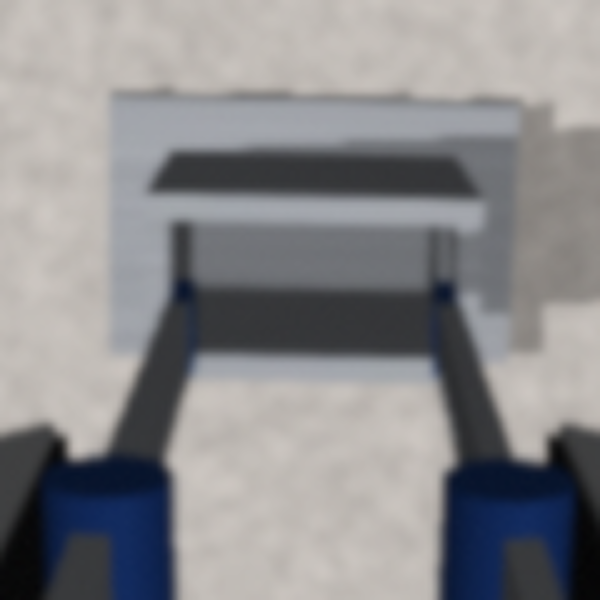

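```bash
python3 - <<'E'
from h import *
import pickle
c,o=pickle.load(open('w18.pkl','rb')); p=np.array(o['position']);R=np.array(o['eef_rot'])
Z=lambda x,y:(220+x/5-.4,150+y/5-.4)
for n,a,z in [('rim L',(148,205),.066),('rim R',(486,212),.066),('rim far',(317,192),.066),('rim near',(317,380),.066),('tipL out',(175,282),p[2]-.094),('tipR out',(455,284),p[2]-.094)]:
    w=plane(c,*Z(*a),z,o); print(n,w,'tool cm',100*R.T@(w-p))
E
```

```text
rim L [ 0.5044 -0.248   0.066 ] tool cm [ 1.4601 -3.0578 12.142 ]
rim R [ 0.5005 -0.3117  0.066 ] tool cm [ 1.3246  3.3229 12.142 ]
rim far [ 0.5055 -0.2799  0.066 ] tool cm [ 1.7005  0.1286 12.142 ]
rim near [ 0.4689 -0.2785  0.066 ] tool cm [-1.965   0.1326 12.1422]
tipL out [ 0.4953 -0.2548  0.0934] tool cm [ 0.5793 -2.3456  9.4   ]
tipR out [ 0.493  -0.3032  0.0934] tool cm [0.5417 2.5005 9.3999]
```

The rim measures 36.6 x 63.8 mm (36 x 64 expected), and the tips are within about 1 mm of the well's centre. I'll correct that and lower.

>>> carry_out(
  increments=[
    {"offset": [-0.1, 0.05, 0.5], "twist": 0},
    {"offset": [0, 0, 1], "twist": 0},
    {"offset": [0, 0, 1], "twist": 0},
    {"offset": [0, 0, 1], "twist": 0},
    {"offset": [0, 0, 0.5], "twist": 0},
    {"offset": [0, 0, 0], "twist": 0},
    {"offset": [0, 0, 0], "twist": 0},
  ],
)

```text
time_s: 20.85
position: [0.4876, -0.2787, 0.1474]
eef_rot: [[0.999, -0.041, -0.0], [-0.041, -0.999, -0.0], [-0.0, 0.0, -1.0]]
contact_force: [-0.9, 0.8, -1.3]
grip_width: 0.0558
```

```bash
python3 - <<'E'
from h import *
c,o=snap('wrist'); p=o['position']; print(o['time_s'],p,o['grip_width'],o['contact_force'])
cv2.imwrite('pics/w19.png',cv2.resize(c['image'][150:270,220:340][:,:,::-1],None,fx=5,fy=5,interpolation=cv2.INTER_CUBIC))
E
```

```text
20.85 [ 0.4876 -0.2787  0.1474] 0.05576611994275936 [-0.8851  0.7928 -1.3246]
```

View pics/w19.png

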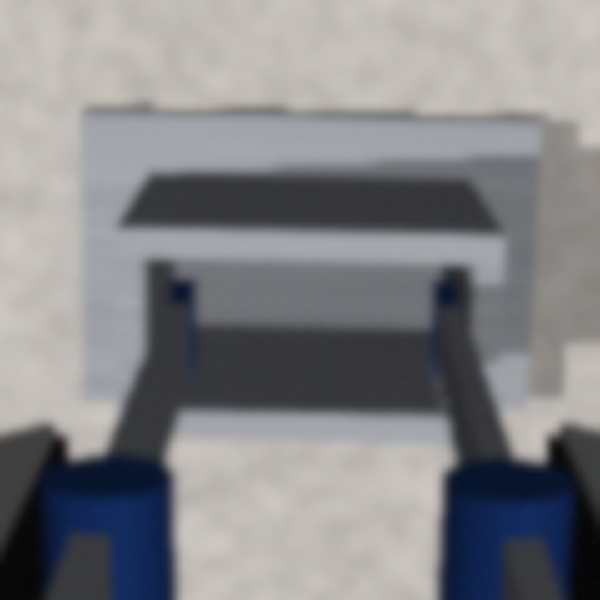

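The tips are inside the well with no side force. Lowering to the floor.

>>> carry_out(
  increments=[
    {"offset": [0, 0, 1], "twist": 0},
    {"offset": [0, 0, 1], "twist": 0},
    {"offset": [0, 0, 1], "twist": 0},
    {"offset": [0, 0, 1], "twist": 0},
    {"offset": [0, 0, 0.4], "twist": 0},
    {"offset": [0, 0, 0], "twist": 0},
    {"offset": [0, 0, 0], "twist": 0},
    {"offset": [0, 0, 0], "twist": 0},
  ],
)

```text
time_s: 21.7
position: [0.4879, -0.2789, 0.1042]
eef_rot: [[0.999, -0.041, 0.001], [-0.041, -0.999, -0.001], [0.001, 0.001, -1.0]]
contact_force: [-0.7, 0.1, -1.3]
grip_width: 0.0555
```

>>> carry_out(
  increments=[
    {"offset": [0, 0, 0.2], "twist": 0},
    {"offset": [0, 0, 0], "twist": 0},
    {"offset": [0, 0, 0], "twist": 0},
  ],
)

```text
time_s: 22.0
position: [0.4876, -0.2787, 0.1016]
eef_rot: [[0.999, -0.041, 0.0], [-0.041, -0.999, -0.0], [0.0, 0.0, -1.0]]
contact_force: [0.1, -1.0, -1.0]
grip_width: 0.0556
```

>>> carry_out(
  increments=[
    {"offset": [0, 0, 0.1], "twist": 0},
    {"offset": [0, 0, 0], "twist": 0},
    {"offset": [0, 0, 0], "twist": 0},
  ],
)

```text
time_s: 22.3
position: [0.4875, -0.2787, 0.1005]
eef_rot: [[0.999, -0.041, -0.0], [-0.041, -0.999, -0.0], [-0.0, 0.0, -1.0]]
contact_force: [0.1, 0.1, -0.9]
grip_width: 0.0557
```

>>> carry_out(
  increments=[
    {"offset": [0, 0, 0.1], "twist": 0},
    {"offset": [0, 0, 0], "twist": 0},
    {"offset": [0, 0, 0], "twist": 0},
  ],
)

```text
time_s: 22.6
position: [0.4879, -0.2789, 0.1001]
eef_rot: [[0.999, -0.041, 0.001], [-0.041, -0.999, -0.001], [0.001, 0.001, -1.0]]
contact_force: [-0.5, -0.4, 2.4]
grip_width: 0.0558
```

The tips are on the floor (+3.4 N). Opening the gripper.

>>> carry_out(
  increments=[
    {"offset": [0, 0, 0], "twist": 0},
    {"offset": [0, 0, 0], "twist": 0},
    {"offset": [0, 0, 0], "twist": 0},
    {"offset": [0, 0, 0], "twist": 0},
    {"offset": [0, 0, 0], "twist": 0},
    {"offset": [0, 0, 0], "twist": 0},
  ],
  grip=0,
)

```text
time_s: 23.2
position: [0.4875, -0.2786, 0.0994]
eef_rot: [[0.999, -0.041, -0.0], [-0.041, -0.999, 0.0], [-0.0, -0.0, -1.0]]
contact_force: [-0.4, -0.3, 0.4]
grip_width: 0.0935
```

```bash
python3 - <<'E'
from h import *
c,o=snap('wrist'); p=o['position']; print(o['time_s'],p,o['grip_width'],o['contact_force'])
cv2.imwrite('pics/w20.png',c['image'][:,:,::-1])
E
```

```text
23.2 [ 0.4875 -0.2786  0.0994] 0.09345461998720417 [-0.3739 -0.3134  0.4424]
```

View pics/w20.png

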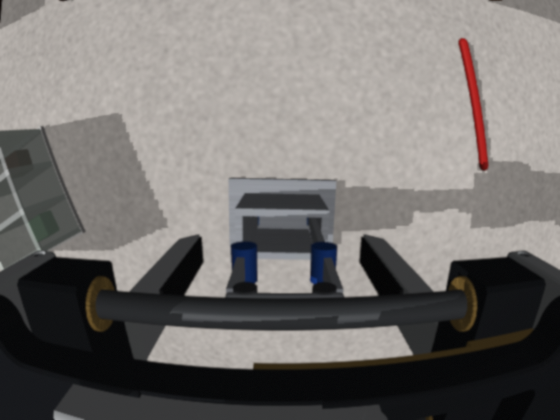

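The view matches the one before the grasp: the tongs stand upright and free. Retreating upwards, then back.

>>> carry_out(
  increments=[
    {"offset": [0, 0, -1.5], "twist": 0},
    {"offset": [0, 0, -3], "twist": 0},
    {"offset": [0, 0, -3.5], "twist": 0},
    {"offset": [0, 0, -3.5], "twist": 0},
    {"offset": [0, 0, -3.5], "twist": 0},
    {"offset": [-2, 0, -3], "twist": 0},
    {"offset": [-4, 0, -1], "twist": 0},
    {"offset": [-4, 0, 0], "twist": 0},
  ],
)

```text
time_s: 24.05
position: [0.3875, -0.2751, 0.2935]
eef_rot: [[0.999, -0.04, 0.005], [-0.04, -0.999, -0.005], [0.005, 0.004, -1.0]]
contact_force: [-0.1, -0.4, 0.1]
grip_width: 0.0943
```

>>> carry_out(
  increments=[
    {"offset": [-4, 0, 0], "twist": 0},
    {"offset": [-2, 0, 0], "twist": 0},
    {"offset": [0, 0, 0], "twist": 0},
    {"offset": [0, 0, 0], "twist": 0},
    {"offset": [0, 0, 0], "twist": 0},
  ],
)

```text
time_s: 24.55
position: [0.3285, -0.2722, 0.2898]
eef_rot: [[0.999, -0.04, 0.001], [-0.04, -0.999, -0.0], [0.001, 0.0, -1.0]]
contact_force: [0.0, 0.2, -0.2]
grip_width: 0.0938
```

```bash
python3 - <<'E'
from h import *
c,o=snap('wrist'); p=o['position']; print(o['time_s'],p,o['grip_width'],o['contact_force'])
cv2.imwrite('pics/w21.png',c['image'][:,:,::-1])
c,o=snap('top'); cv2.imwrite('pics/t21.png',cv2.resize(c['image'][180:280,150:450][:,:,::-1],None,fx=2.6,fy=2.6,interpolation=cv2.INTER_CUBIC))
im=c['image'][:,:,::-1]; hsv=cv2.cvtColor(np.ascontiguousarray(im),cv2.COLOR_BGR2HSV)
for n,lo,hi,(u0,u1) in [('van',(12,60,80),(30,255,255),(165,230)),('mint',(45,60,40),(85,255,255),(270,320)),('choc',(0,80,5),(20,255,90),(270,300))]:
    m=cv2.inRange(hsv,lo,hi); mm=np.zeros_like(m); mm[195:260,u0:u1]=m[195:260,u0:u1]
    M=cv2.moments(mm,True)
    if M['m00']: print(n,M['m00'],plane(c,M['m10']/M['m00'],M['m01']/M['m00'],.074 if n=='van' else .028))
c,o=snap('side'); cv2.imwrite('pics/s21.png',c['image'][:,:,::-1])
for (u,v) in []: pass
E
```

```text
24.55 [ 0.3285 -0.2722  0.2898] 0.09381345051815049 [ 0.0195  0.1674 -0.2333]
van 69.0 [0.5144 0.2518 0.074 ]
mint 51.0 [ 0.485  -0.0348  0.028 ]
choc 43.0 [ 0.5521 -0.0106  0.028 ]
```

View pics/t21.png

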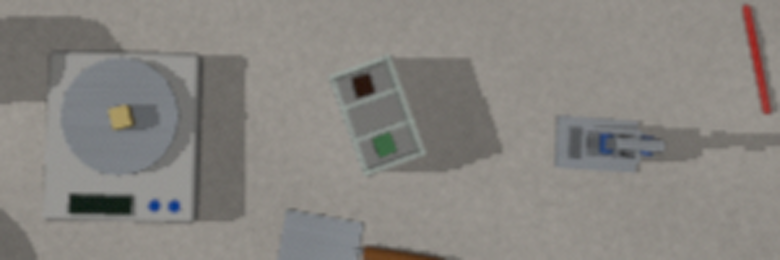

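View pics/s21.png

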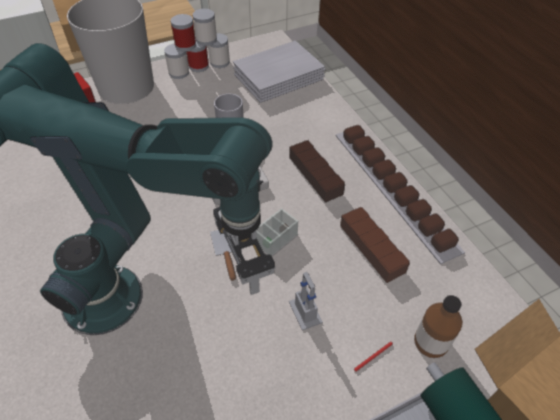

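View pics/w21.png

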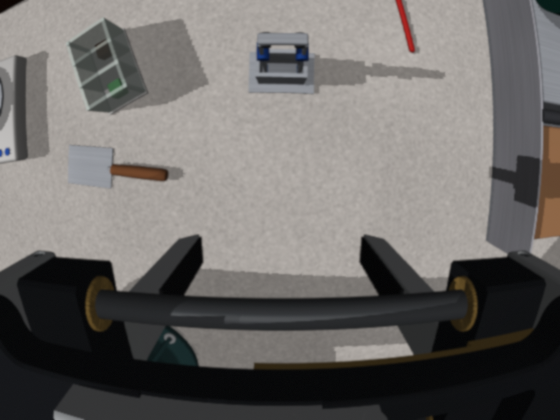

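The final views show the piece on the pan, about 7 mm from its centre in the top view, with the tongs upright in the holder. Mint and chocolate are where they started, the bystanders look untouched, and the robot is clear of everything. Handing in.

```bash
python3 -c "
from plant import job_done
print(job_done())"
```

```text
the job is handed in; nothing more can be done
None
```

I carried the vanilla piece from the middle pocket to the scale's pan with the tongs, let go of it there, stood the tongs back in their holder and handed the job in at about 25 s. The hand-in returned no verdict.

**What I did:** I held the tongs open at 4 N on the pads and squeezed the piece at 27 N, which left 50 mm over the pads. I lowered it until the pan took the load, then eased back to 4 N so the spring opened the tongs.

**Last checks:**
- **Piece:** It lies flat on the pan, about 2 to 7 mm from the centre depending on the view. I did not measure its height again after release; it touched down at the height expected from the pan.
- **Tongs:** They stand upright and free in the well, and the tips touched the floor at the same TCP height (0.100 m) as before the grasp.
- **Other pieces:** The mint and chocolate pieces are within about 1 mm of their first top-view measurements.
- **Bystanders and robot:** The scraper, pen, jug and bars look unmoved by eye. The arm is clear, with forces near zero.

**Measurements that disagreed:**
- **Pan height:** One top-plus-wrist measurement of the pan centre gave z of about 0.040 m, which I put down to fisheye distortion at the image edge. I used the top-plus-side result of 0.050 m instead, and touchdown was consistent with 0.052 m.
- **Rack corner:** One rack corner came out 9 mm low, so I used the others and a closer view.

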